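# Tip mixed rollers over a length sorter and rack the axle rollers

## Task

Put the catch bin under the spout at the low end of the roller sorter, then carry the tray of mixed rollers to the high end and tip it so that they roll down and sort themselves: plain rollers into the bin, rollers with axle stubs to rest on the sorter's rails. When all have come to rest, set the empty tray back down flat on the bench, and lay every axle roller on the sloped rack, one to a cleat, resting against the cleat about half-way along it. Leave the plain rollers in the bin and do not disturb the other things on the bench.

Things in the scene. Friction and masses are not known exactly. Their poses are not given: they have to be found in the camera images.
- tray_handle (a point): centre of the black bar (14 mm thick along x, 24 high, 116 clear between posts) crossing above the middle of the grey sheet-metal tray along its y. Tray 256 long (x) x 124 mm, underside 84 mm below this point, floor top 79 below, open mouth at +x with a 3 mm lip. Rollers lie across it (axes along y), stay in while it is level and moved calmly, begin to roll out mouth-down from 5-15 degrees on; 35 empties it. 0.35 kg, with rollers 0.8
- tray_lip (a point): middle of the top of the tray's mouth lip: 128 mm along tray x and 76 mm below the handle centre; axes as the tray
- bin_lug (a point): centre of the lug to grip the grey catch bin by, on its far (+x) wall: 12 mm thick (x), 44 wide (y), top 16 mm above this point, bin underside 62 below. Bin 140 (x) x 112 x 48 mm, 0.5 kg; its low entry wall (18 high, 6 thick) is at -x, outer face 137 mm from this point
- bin_floor (a point): middle of the bin's inner floor (128 x 100 mm inside), 5 mm above its underside; x points to the lug, away from the low entry wall
- sorter_head (a point): where to pour: on the floor at the high end of the fixed sorter. Floor 112 mm wide, ends 19 mm uphill of here, slopes 13 degrees down along x (horizontal, downhill). From 12 mm below here low guides (13 mm high) narrow from 90 to 71 mm; 108 mm below, the floor stops and the two rails go on. Pour with tray x along sorter x, the tray's mouth 5 to 15 mm above this point
- lane_end (a point): centre of an axle roller that rests by its stubs on the two rails (76 mm apart inside, 6 mm thick, 13 degrees down along x) against the end stop; further ones queue uphill (-x), touching, 48 mm apart. Stop posts rise 37 mm above the rails; fences 60 mm either side of the middle rise 3 mm above the stub axis; axes as the sorter
- sorter_spout (a point): middle of the upper edge of the spout where plain rollers leave the sorter along +x, 28 mm above the bench, 74 mm wide; the ramp plate is 6 mm thick. The bin's entry wall fits under it: the wall's outer face should stand 0 to 12 mm uphill of this edge, bin x along sorter x; the sorter's own feet end 25 mm uphill of the edge
- row_1 (a point): centre of an axle roller that rests on the rack against the highest cleat, half-way along it. The wooden rack is fixed, 130 mm wide (y, along the cleats), slopes 14 degrees down along x (x horizontal, downhill), cleats 10 mm high; this point is 24 mm above the board
- row_2 (a point): the same for the middle cleat, 78 mm down the slope
- row_3 (a point): the same for the lowest cleat, 156 mm down the slope
- rack: the rack: origin on the bench under its middle, x downhill, y along the cleats
- axle_1_mid (a point): centre of a roller with axle stubs: white body 48 mm diameter x 60 mm long with steel stubs 16 mm diameter, 108 mm overall; its y axis is the roller's axis. Can be gripped across the flat ends of the body (60 mm), above the stubs; 0.09 kg. It rolls freely. May be absent
- axle_2_mid (a point): centre of a roller with axle stubs: white body 48 mm diameter x 60 mm long with steel stubs 16 mm diameter, 108 mm overall; its y axis is the roller's axis. Can be gripped across the flat ends of the body (60 mm), above the stubs; 0.09 kg. It rolls freely. May be absent
- axle_3_mid (a point): centre of a roller with axle stubs: white body 48 mm diameter x 60 mm long with steel stubs 16 mm diameter, 108 mm overall; its y axis is the roller's axis. Can be gripped across the flat ends of the body (60 mm), above the stubs; 0.09 kg. It rolls freely. May be absent
- plain_1_mid (a point): centre of a plain roller: white, 48 mm diameter x 60 mm long, no stubs; its y axis is the roller's axis; 0.09 kg. May be absent
- plain_2_mid (a point): centre of a plain roller: white, 48 mm diameter x 60 mm long, no stubs; its y axis is the roller's axis; 0.09 kg. May be absent
- tape: roll of black tape, 62 mm diameter, 19 high, a bystander
- tongs: red pliers lying, 200 mm, a bystander
- carton: small grey carton 61x58x63 mm, a bystander
- grease_pot: white lidded pot 70 mm, a bystander
Not all that is in view belongs to the job. What is shaped like the part that bears plain_1_mid but blue or turquoise is not meant.

How it is judged:
By the outcome, as a careful person would: the job done as asked, in the order asked, and still so for the second after the job is handed in, with the robot touching nothing.
Of axle_1, axle_2, axle_3 only 2 to 3 are there at a start; the rules pass over those that are not, and their reading is None.
Of plain_1, plain_2 only 1 to 2 are there at a start; the rules pass over those that are not, and their reading is None.
At some moment in a run one of bin may be knocked a few centimetres aside while the robot is not near it.
It also fails if it takes over 210 s, if anything falls off the work surface, if the arm or the gripper's body presses on something with over 40 N, if the wrist force passes 120 N, or if a joint passes its speed limit or range.

## Robot

A 6-joint arm with a two-finger parallel gripper is mounted at the origin on a cart in front of the work surface, level with it; the furniture and walls round the work are solid. World frame = base frame: x ahead of the robot, y to its left, z up, the work surface at z = 0. Lengths are in mm, angles in rad, forces in N, time in s.
With the tool pointing down it reaches from about 350 to 875 mm from the base axis. Payload 4.2 kg.
Tool frame: the origin (TCP) lies at the very end of the fingers, on their centre line; the grasp point (between the pads) lies 19 mm behind it; z points along the fingers, y is the line along which they close (so a half turn about z gives the same grasp; the last joint's range is limited). The gripper opens to 85 mm and grips with 20 to 120 N. Pads are 22 mm wide; open, the fingers measure 114 mm over their backs; the gripper's body (76 mm by 85 mm) begins 54 mm behind the grasp point. The pads swing forward as they close: fully open they stand 13 mm farther back than shut.
Start: joints at [-0.848, 0.385, 0.008, 0, -1.194, -0.259], TCP at [279.605, -558.946, 231.312] pointing down, gripper open.
Joint ranges: [-3.14, 3.14], [-1.21, 2.06], [-1.07, 1.41], [-3.16, 2.05], [-2.99, -0.16], [-3.1, 3.1]. Speed limits (rad/s): [2.79, 2.79, 3.14, 3.14, 3.14, 3.14].

## Interface

Orientations are given as a unit quaternion [x, y, z, w].
In Python, from bench import arm gives the robot as it stands. The module is installed in compiled form; this text tells all that it offers.
- The arm moves only by the tool drive_tool, never from a script. Its argument "targets" is a list of rows, each a list of 5 numbers: the closure, from -1 (fully open) to 1 (shut), then the shift along the tool's x, y, z in mm, then the turn about the tool's z in degrees. In form: [[grip, tx, ty, tz, roll], ...]. A call has 1 to 12 rows; each row is the pose to reach, as a shift and turn from the pose commanded when the call began, along the tool's axes at that moment; what a row does not reach only later rows make up. A row lasts 1/10 s, in which the tool goes at most 50 mm and 8.59 degrees, less where a joint would pass 70% of its speed; a pose out of reach is approached as far as the arm can. A call with a gripper value outside its range is refused whole. The fingers move at their own pace and stop on an object; the grip force is fixed at half the most. Time passes only in rows, so rows that repeat a pose let the fingers close. It gives the time, the measured TCP pose, the force, the opening and the grip force at its end, in the units of the state.
- arm.read_state(): the state, without advancing time (a new reading comes with each control period).
- arm.get_image(name): name is "side" or "top" or "wrist"; returns the picture (480x640x3 uint8, blue, green, red); there is no depth.
- arm.camera_params(name): a dict with "fov_y" (degrees; the focal length in pixels is half the picture's height over the tangent of half this angle, whatever the lens; pixels are square), "cx", "cy" (the principal point, pixels), "D" ([k1, k2, p1, p2, k3] as OpenCV has them; the pictures are not rectified), "rvec" (rotation vector, rad) and "tvec" (3), from world to camera coordinates, as OpenCV has them; the wrist camera has in their place "tool_from_camera" (4x4, takes a point from camera to tool coordinates, whose origin is the TCP and whose axes are the flange's). Camera axes: x right, y down, z forward; pixel columns grow to the right and rows downward; lengths in mm; the calibration is good to about 2 mm. A picture is of the moment at which its call begins: read the wrist's pose just before it. camera_params takes no time and is no camera call.
- arm.job_done(): hands the job in; it is judged then, once.
The state is a dict: "clock": time; "joints": joint angles; "joint_vel": joint speeds; "joint_efforts": joint torques, N m; "position": TCP position; "ee_rot": TCP orientation; "contact_force": force on the tool from outside, world axes, zero at the start; "wrist_torque": the same for the moment, N m; "gripper_width": finger opening in mm; "grasp_force": force on a finger pad.
Only numpy, scipy, OpenCV 4.12 (cv2) and the standard library are available. Lean on these libraries where they do the work, as an engineer would, in place of code of your own. Each camera call takes 0.05 s, during which the arm holds its last target. There are 200 camera calls.

## Working session

There is one attempt and no reset: what is moved stays moved. The work goes in short steps, Python scripts to look and compute and a tool call to move; the robot and the scene stay as the last step left them, time stands still between calls to the robot, and variables do not carry over. Pictures are saved under pics/ and viewed, at most 14 in all, crops included, and the job is handed in when it is done.

Besides the shell and the picture viewer there is one more tool, called after "Call:" as name([rows], argument=value, ...), one row to a line, values as JSON. drive_tool: Moves the arm, as the interface text tells. Its arguments: {"type":"object","properties":{"targets":{"type":"array","items":{"type":"array","items":{"type":"number"}}}},"required":["targets"]}

```bash
mkdir -p pics
python3 - <<'E'
from bench import arm
import cv2
print(arm.read_state())
for n in("side","top","wrist"):
    print(n,arm.camera_params(n)); cv2.imwrite(f"pics/{n}0.png",arm.get_image(n))
E
```

```text
{'clock': 0.0, 'joints': array([-8.48427163e-01,  3.85556792e-01,  6.60734907e-03, -5.23141859e-04,
       -1.19399992e+00, -2.58609224e-01]), 'joint_vel': array([ 0.00298329, -0.00099622, -0.00174512, -0.00022579,  0.0009937 ,
        0.00103531]), 'joint_efforts': array([ 2.42714596e-03, -3.92289519e+01,  1.88401508e+01,  4.18636590e+00,
       -4.67875347e-03, -2.77917870e-06]), 'position': array([ 279.33029134, -558.43986945,  230.21063305]), 'ee_rot': array([-2.29713520e-01,  9.73257664e-01,  1.06412177e-03, -2.92647397e-04]), 'contact_force': array([-0.54062945,  0.2030718 ,  0.04301899]), 'wrist_torque': array([-0.02852133, -0.00492208, -0.00253248]), 'grasp_force': 0.0, 'gripper_width': 85.44994369228728}
side {'fov_y': 52.22883450350194, 'cx': 321.69302072956407, 'cy': 237.35309920061925, 'D': array([-0.00851033,  0.        ,  0.        ,  0.        ,  0.        ]), 'rvec': array([ 0.42001353, -2.69518638,  1.2377903 ]), 'tvec': array([ 537.67537451,  190.83911483, 1373.86997921])}
top {'fov_y': 55.6618133720461, 'cx': 307.4719730487456, 'cy': 237.80703491830897, 'D': array([-0.07861376,  0.        ,  0.        ,  0.        ,  0.        ]), 'rvec': array([ 2.17390521, -2.16741315,  0.06974067]), 'tvec': array([  -2.65688902,  578.82413387, 1604.7387844 ])}
wrist {'fov_y': 71.39075673423694, 'cx': 318.9302419331071, 'cy': 237.02001193616846, 'D': array([-0.01793084,  0.        ,  0.        ,  0.        ,  0.        ]), 'tool_from_camera': array([[ 3.24798228e-04, -9.46386134e-01, -3.23037429e-01,
         8.18324995e+01],
       [ 9.99999770e-01,  1.14896112e-04,  6.68845298e-04,
         7.75506270e-01],
       [-5.95870170e-04, -3.23037572e-01,  9.46385953e-01,
        -1.41890417e+02],
       [ 0.00000000e+00,  0.00000000e+00,  0.00000000e+00,
         1.00000000e+00]])}
```

View pics/top0.png

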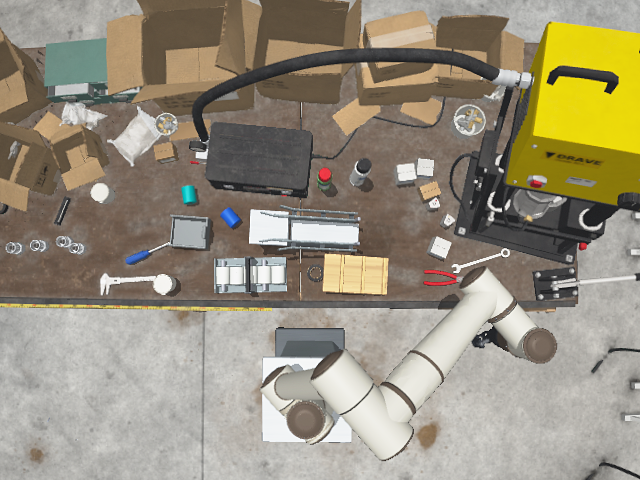

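View pics/side0.png

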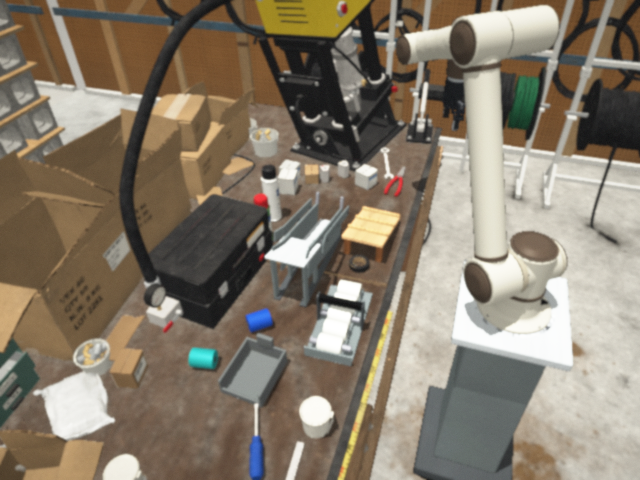

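```bash
cat > h.py <<'E'
import cv2,numpy as np
from bench import arm
from scipy.spatial.transform import Rotation as R
def K(p):
    f=240/np.tan(np.radians(p["fov_y"]/2)); return np.array([[f,0,p["cx"]],[0,f,p["cy"]],[0,0,1]])
def pose(n,st=None):
    p=arm.camera_params(n)
    if n!="wrist": return p,R.from_rotvec(p["rvec"]).as_matrix(),np.array(p["tvec"])
    st=st or arm.read_state(); T=np.eye(4);T[:3,:3]=R.from_quat(st["ee_rot"]).as_matrix();T[:3,3]=st["position"]
    M=np.linalg.inv(T@p["tool_from_camera"]); return p,M[:3,:3],M[:3,3]
def ray(n,uv,st=None):
    p,r,t=pose(n,st); x=cv2.undistortPoints(np.array([[uv]],float),K(p),p["D"])[0,0]
    d=r.T@np.array([x[0],x[1],1]); return -r.T@t,d/np.linalg.norm(d)
def atz(n,uv,z,st=None):
    o,d=ray(n,uv,st); return o+d*(z-o[2])/d[2]
def tri(*rays):
    A=0;b=0
    for o,d in rays: P=np.eye(3)-np.outer(d,d);A=A+P;b=b+P@o
    X=np.linalg.solve(A,b); return X,[round(float(np.linalg.norm((np.eye(3)-np.outer(d,d))@(X-o))),1) for o,d in rays]
def proj(n,X,st=None):
    p,r,t=pose(n,st); return cv2.projectPoints(np.array(X,float).reshape(-1,3),cv2.Rodrigues(r)[0],t,K(p),p["D"])[0][:,0]
E
python3 - <<'E'
import cv2,numpy as np
a=cv2.imread("pics/top0.png")[195:305,160:400];b=cv2.imread("pics/side0.png")[185:405,210:410]
cv2.imwrite("pics/tc.png",cv2.resize(a,(792,363),interpolation=cv2.INTER_CUBIC))
cv2.imwrite("pics/sc.png",cv2.resize(b,(540,594),interpolation=cv2.INTER_CUBIC))
E
```

```text
(no output)
```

View pics/tc.png

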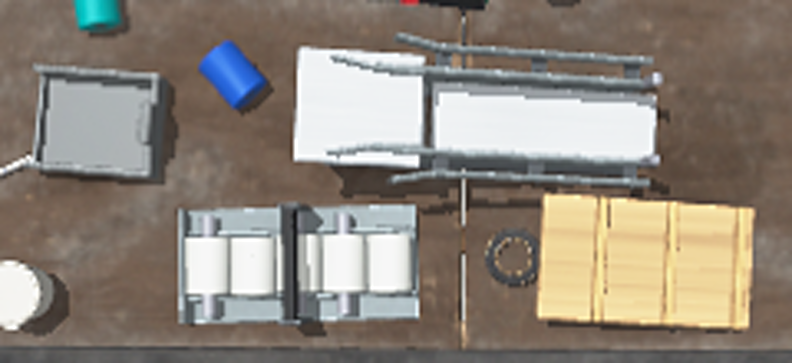

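View pics/sc.png

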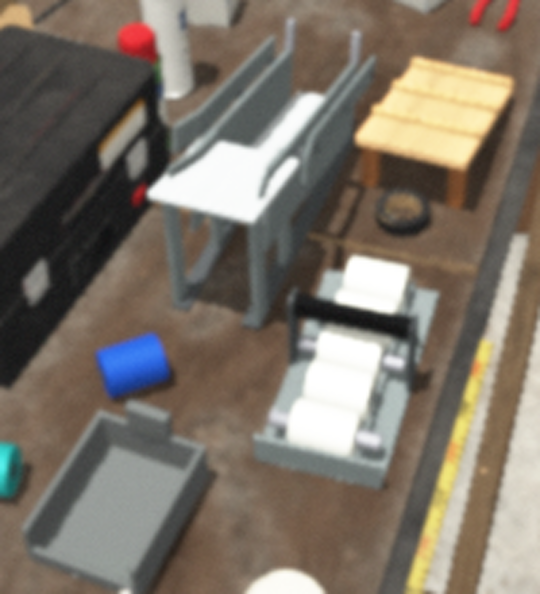

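Run:
```python
from h import *
np.set_printoptions(precision=1,suppress=True)
c=lambda u,v:(160+u/3.3,195+v/3.3)
for nm,uv,z in [("tray handle",(290,262),84),("tray back",(181,265),20),("tray front",(418,262),10),("lug",(146,123),70),("bin back l",(36,66),48),("bin bl",(36,172),30),("headTL",(300,46),110),("headBL",(295,160),110),("rampTR",(655,95),28),("rampBR",(655,160),28),("rackTL",(540,195),80),("rackBL",(538,317),80),("rackTR",(753,208),40),("rackBR",(748,328),40),("tape",(513,257),10)]:
    print(nm,atz("top",c(*uv),z))
st=arm.read_state();T=R.from_quat(st["ee_rot"]).as_matrix();print(T)
```

```text
tray handle [447.1 202.6  84. ]
tray back [443.2 331.5  20. ]
tray front [447.8  73.6  10. ]
lug [593.7 361.   70. ]
bin back l [657.9 489.3  48. ]
bin bl [543.5 491.7  30. ]
headTL [670.4 191.5 110. ]
headBL [551.9 195.  110. ]
rampTR [ 629.2 -183.4   28. ]
rampBR [ 558.6 -183.    28. ]
rackTL [518.  -57.9  80. ]
rackBL [391.2 -56.   80. ]
rackTR [ 506.5 -286.6   40. ]
rackBR [ 378.7 -280.2   40. ]
tape [453.7 -29.8  10. ]
[[-0.9 -0.4 -0. ]
 [-0.4  0.9  0. ]
 [ 0.   0.  -1. ]]
```

View pics/wrist0.png

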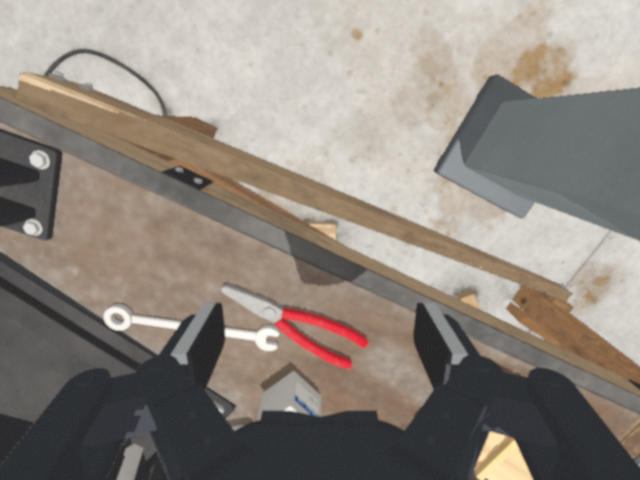

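```bash
cat >> h.py <<'E'
def go(x,y,z,yaw=None,st=None):
    """print tool shift+roll to reach world TCP xyz, tool y axis direction angle yaw (deg, 90 = +Y), mod nothing"""
    st=st or arm.read_state(); T=R.from_quat(st["ee_rot"]).as_matrix()
    cur=np.degrees(np.arctan2(T[1,1],T[0,1])); d=T.T@(np.array([x,y,z])-st["position"])
    roll=0 if yaw is None else -((yaw-cur+180)%360-180)
    print("shift",np.round(d,1),"roll",round(roll,2),"| cur",np.round(st["position"],1),"yaw",round(cur,2),"F",np.round(st["contact_force"],1),"w",round(st["gripper_width"],1),"t",round(st["clock"],1))
E
python3 - <<'E'
from h import *
go(560,-150,330,90)
E
```

```text
shift [-433.7  240.1  -99.2] roll 26.57 | cur [ 279.4 -558.6  230.5] yaw 116.57 F [-0.8 -0.2  0.3] w 85.2 t 0.1
```

Call:
drive_tool([
  [-1,-434,240,-99,26.6],
  [-1,-434,240,-99,26.6],
  [-1,-434,240,-99,26.6],
  [-1,-434,240,-99,26.6],
  [-1,-434,240,-99,26.6],
  [-1,-434,240,-99,26.6],
  [-1,-434,240,-99,26.6],
  [-1,-434,240,-99,26.6],
  [-1,-434,240,-99,26.6],
  [-1,-434,240,-99,26.6],
  [-1,-434,240,-99,26.6],
  [-1,-434,240,-99,26.6],
])

```text
clock: 1.35
position: [561.4, -148.3, 329.9]
ee_rot: [-0.001, 1.0, 0.0, -0.0]
contact_force: [-0.7, -0.8, 0.1]
gripper_width: 85.1
grasp_force: 0.0
```

Run:
```python
from h import *
import pickle
st=arm.read_state(); im=arm.get_image("wrist"); cv2.imwrite("pics/wA.png",im); pickle.dump(st,open("wA.pkl","wb"))
go(560,130,330,90)
```

```text
shift [ 1.000e-01  2.795e+02 -2.000e-01] roll 0.06 | cur [ 560.4 -149.5  329.7] yaw 90.06 F [-0.6 -0.7 -0.1] w 85.9 t 1.4
```

Call:
drive_tool([
  [-1,0,280,0,0],
  [-1,0,280,0,0],
  [-1,0,280,0,0],
  [-1,0,280,0,0],
  [-1,0,280,0,0],
  [-1,0,280,0,0],
  [-1,0,280,0,0],
  [-1,0,280,0,0],
])

```text
clock: 2.2
position: [560.2, 128.7, 329.8]
ee_rot: [0.001, 1.0, -0.0, -0.001]
contact_force: [1.4, -0.7, 0.6]
gripper_width: 85.4
grasp_force: 0.0
```

Run:
```python
from h import *
import pickle
st=arm.read_state(); im=arm.get_image("wrist"); cv2.imwrite("pics/wB.png",im); pickle.dump(st,open("wB.pkl","wb"))
go(560,380,330,90)
```

```text
shift [ 8.000e-01  2.518e+02 -1.000e-01] roll -0.12 | cur [560.3 128.2 330.1] yaw 89.88 F [ 0.3 -1.1 -0.3] w 85.4 t 2.2
```

Call:
drive_tool([
  [-1,0,230,0,0],
  [-1,0,230,0,0],
  [-1,0,230,0,0],
  [-1,0,230,0,0],
  [-1,0,230,0,0],
  [-1,0,230,0,0],
  [-1,0,230,0,0],
])

```text
clock: 2.95
position: [561.2, 358.4, 329.8]
ee_rot: [0.001, 1.0, -0.001, -0.0]
contact_force: [-0.0, 0.2, 0.2]
gripper_width: 85.2
grasp_force: 0.0
```

Run:
```python
from h import *
import pickle
st=arm.read_state(); im=arm.get_image("wrist"); cv2.imwrite("pics/wC.png",im); pickle.dump(st,open("wC.pkl","wb"))
go(560,380,330,90)
b=cv2.imread("pics/wB.png")
for n,i in (("A",cv2.imread("pics/wA.png")),("B",b),("C",im)):cv2.imwrite(f"pics/w{n}x.png",cv2.resize(i[0:400],(800,500),interpolation=cv2.INTER_CUBIC))
```

```text
shift [ 1.4 22.2  0.3] roll -0.15 | cur [561.3 357.8 330.3] yaw 89.85 F [ 0.5 -0.6  0.1] w 85.7 t 3.0
```

View pics/wAx.png

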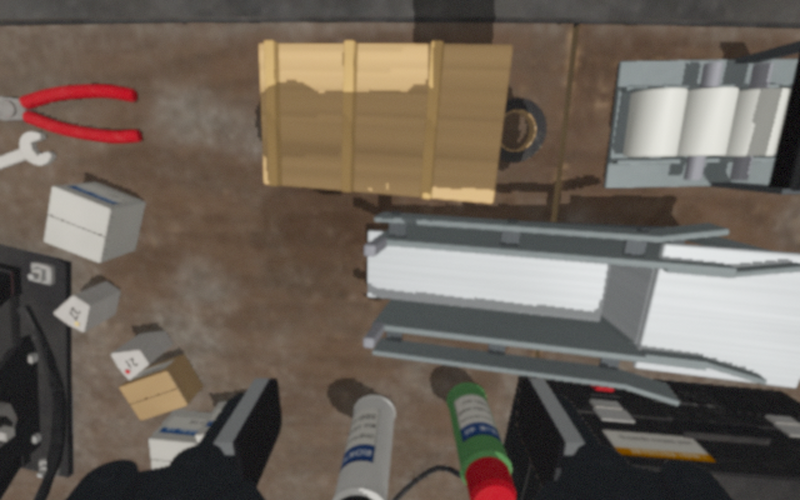

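View pics/wBx.png

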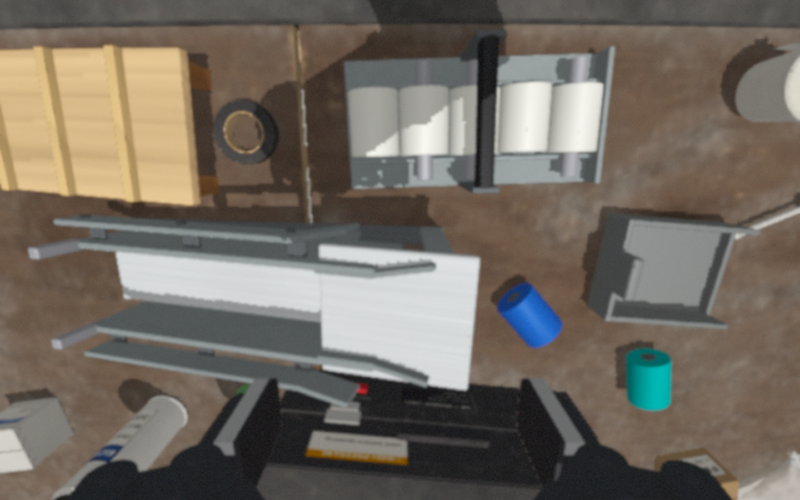

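View pics/wCx.png

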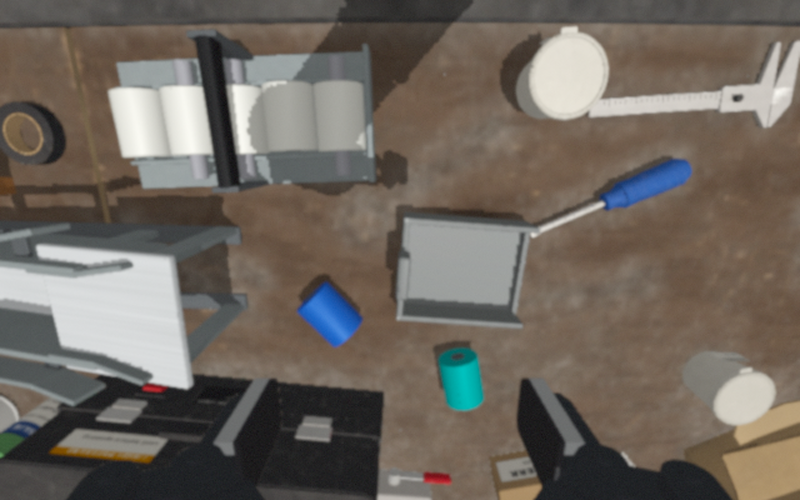

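The wrist views show the tray with 5 rollers (mouth toward −y; stubs on the 2nd, 3rd and 5th from the mouth). The sorter is high at +y. The bin's lug faces −y, and the rack is at about (385,120) in view A. Next I triangulate the corners.

```bash
cat > tr.py <<'E'
from h import *
import pickle
S={k:pickle.load(open(f"w{k}.pkl","rb")) for k in "ABC"}
def T(nm,**k):
    X,e=tri(*[ray("wrist",(u*.8,v*.8),S[c]) for c,(u,v) in k.items()]); print(nm,np.round(X,1),e); return X
if __name__=="__main__":
    T("bar top end",B=(488,36),C=(205,33));T("bar bot end",B=(486,190),C=(228,187));T("bar mid",B=(487,112),C=(217,110))
    T("mouth t",B=(346,62),C=(118,62));T("mouth b",B=(353,188),C=(140,188));T("back t",B=(613,47),C=(366,45));T("back b",B=(601,183),C=(373,184))
    T("bin TL",B=(610,212),C=(404,215));T("bin BL",B=(590,318),C=(398,320));T("bin TR",B=(755,232),C=(530,222));T("bin BR",B=(726,326),C=(521,326))
    T("lug t",B=(637,258),C=(403,257));T("lug b",B=(640,292),C=(404,292))
    T("head t",B=(479,256),C=(178,255));T("head b",B=(468,388),C=(192,388));T("head dn t",A=(655,265),B=(320,245));T("head dn b",A=(640,360),B=(322,370))
    T("spout t",A=(368,232),B=(117,252));T("spout b",A=(369,298),B=(125,298));T("post t",A=(375,245),B=(37,252));T("post b",A=(375,338),B=(60,340))
    T("rack hi t",A=(512,45),B=(185,48));T("rack hi b",A=(497,203),B=(198,203))
    T("cl1 t",A=(437,41),B=(110,46));T("cl1 b",A=(429,199),B=(128,202));T("cl2 t",A=(350,41),B=(41,47));T("cl2 b",A=(348,191),B=(65,195))
E
python3 tr.py
```

```text
bar top end [385.2 202.7  85.5] [0.9, 0.9]
bar bot end [506.8 207.8  90.2] [1.0, 1.0]
bar mid [442.8 205.2  86.7] [0.6, 0.6]
mouth t [389.2  77.5   3.9] [0.5, 0.5]
mouth b [511.8  81.2  12.3] [0.0, 0.0]
back t [382.2 329.7  33.3] [0.1, 0.1]
back b [505.8 333.9  39. ] [1.2, 1.2]
bin TL [540.4 365.5   3.7] [2.3, 2.3]
bin BL [664.2 358.7   9.9] [1.6, 1.6]
bin TR [546.6 490.   56.5] [4.0, 4.0]
bin BR [657.7 494.2  47.5] [0.3, 0.3]
lug t [573.7 363.9  74.1] [0.1, 0.1]
lug b [604.5 364.8  88.3] [0.5, 0.5]
head t [551.1 191.2 161.4] [0.1, 0.1]
head b [661.9 187.5 168.9] [0.5, 0.5]
head dn t [556.1  65.4 137.8] [8.5, 8.5]
head dn b [650.7  63.7 149.8] [3.7, 3.7]
spout t [ 568.1 -179.    25.7] [9.7, 9.7]
spout b [ 631.2 -179.7   29. ] [0.9, 0.9]
post t [ 550.1 -165.8  141.1] [1.7, 1.7]
post b [ 630.1 -167.   141.7] [0.3, 0.3]
rack hi t [390.8 -51.4  71.9] [0.1, 0.1]
rack hi b [520.6 -56.   79.5] [0.8, 0.8]
cl1 t [ 388.6 -115.    73. ] [0.2, 0.2]
cl1 b [ 518.  -119.2   83.1] [0.2, 0.2]
cl2 t [ 384.2 -190.1   53.3] [0.0, 0.0]
cl2 b [ 513.2 -195.6   59.2] [0.4, 0.4]
```

```bash
cat > m.py <<'E'
from tr import *
def Z(nm,z,**k): 
    for c,uv in k.items(): print(nm,c,np.round(atz("wrist",(uv[0]*.8,uv[1]*.8),z,S[c])[:2],1),end=" ")
    print()
Z("bin TL",48,C=(404,215),B=(620,212));Z("bin BL",48,C=(398,320),B=(606,322));Z("bin TR",48,C=(533,222),B=(755,232));Z("bin BR",48,C=(521,326),B=(726,326))
Z("lug t",78,C=(403,257),B=(637,258));Z("lug b",78,C=(404,292),B=(640,292))
Z("spout t",28,A=(368,232),B=(117,252));Z("spout b",28,A=(369,298),B=(125,298))
Z("carton L",63,A=(62,182));Z("carton R",63,A=(103,262));Z("carton R2",0,A=(143,205));Z("tongs tip",5,A=(140,137))
E
python3 m.py
```

```text
bin TL C [536.8 365.1] bin TL B [532.4 353.3] 
bin BL C [650.5 358.8] bin BL B [652. 358.] 
bin TR C [543.8 495.7] bin TR B [552.2 497.8] 
bin BR C [657.8 494.1] bin BR B [657.1 493.7] 
lug t C [572.9 363.8] lug t B [572.7 361.6] 
lug b C [608.4 364.9] lug b B [607.4 371. ] 
spout t A [ 557.9 -179.4] spout t B [ 577.5 -177.8] 
spout b A [ 632.5 -179.8] spout b B [ 630.6 -180.2] 
carton L A [ 503.8 -469.2] 
carton R A [ 582.5 -446.7] 
carton R2 A [ 532.8 -432.7] 
tongs tip A [ 461.6 -419.6]
```

Run:
```python
from h import *
go(592,358.5,130,86.9);go(592,358.5,46,86.9)
```

```text
shift [-30.7   0.9 200.3] roll 2.95 | cur [561.3 357.8 330.3] yaw 89.85 F [ 0.5 -0.6  0.1] w 85.7 t 3.0
shift [-30.8   0.9 284.3] roll 2.95 | cur [561.3 357.8 330.3] yaw 89.85 F [ 0.5 -0.6  0.1] w 85.7 t 3.0
```

Call:
drive_tool([
  [-1,-31,1,50,3],
  [-1,-31,1,100,3],
  [-1,-31,1,150,3],
  [-1,-31,1,200,3],
  [-1,-31,1,240,3],
  [-1,-31,1,265,3],
  [-1,-31,1,283,3],
  [-1,-31,1,283,3],
  [1,-31,1,283,3],
  [1,-31,1,283,3],
  [1,-31,1,283,3],
  [1,-31,1,283,3],
])

```text
clock: 4.2
position: [592.1, 361.1, 48.7]
ee_rot: [0.026, 1.0, 0.001, 0.001]
contact_force: [-0.1, 0.1, 0.2]
gripper_width: 28.3
grasp_force: 0.0
```

Call:
drive_tool([
  [1,0,0,0,0],
  [1,0,0,0,0],
  [1,0,0,0,0],
  [1,0,0,-3,0],
  [1,0,0,-8,0],
  [1,0,0,-14,0],
  [1,0,0,-20,0],
])

```text
clock: 4.9
position: [591.1, 360.2, 66.7]
ee_rot: [0.027, 1.0, -0.001, -0.001]
contact_force: [-0.1, -0.8, -4.8]
gripper_width: 11.1
grasp_force: 58.4
```

Run:
```python
from h import *
st=arm.read_state(); im=arm.get_image("side"); cv2.imwrite("pics/s1.png",cv2.resize(im[300:430,170:330],(800,650))[:600])
go(592,358.5,46,86.9);go(592,358,275,86.9)
```

```text
shift [-0.2 -2.3 22.4] roll 0.08 | cur [591.9 360.8  68.4] yaw 86.98 F [ 1.9  0.7 -4.5] w 10.7 t 5.0
shift [  -0.4   -2.8 -206.6] roll 0.08 | cur [591.9 360.8  68.4] yaw 86.98 F [ 1.9  0.7 -4.5] w 10.7 t 5.0
```

View pics/s1.png

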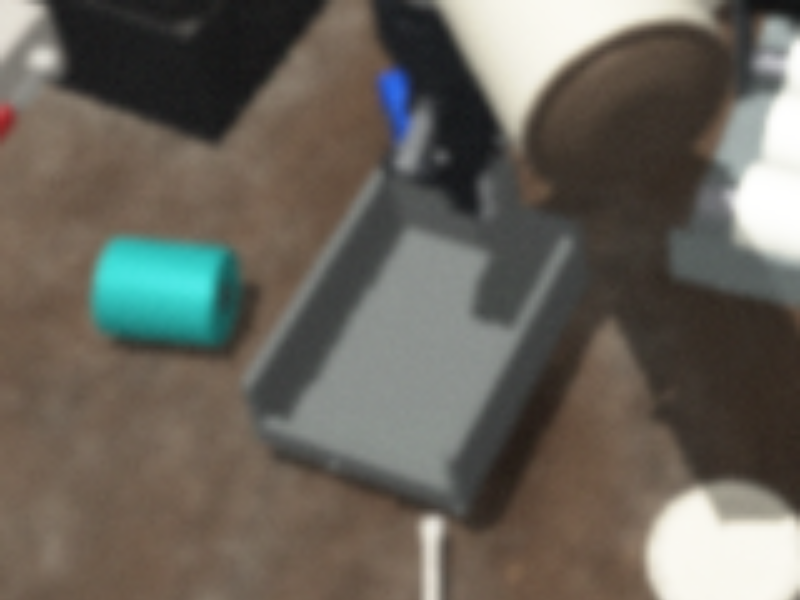

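Call:
drive_tool([
  [1,0,0,-20,0],
  [1,0,0,-55,0],
  [1,0,0,-95,0],
  [1,0,0,-135,0],
  [1,0,0,-175,0],
  [1,0,0,-200,0],
  [1,0,0,-211,0],
  [1,0,0,-211,0],
])

```text
clock: 5.75
position: [591.8, 361.1, 279.8]
ee_rot: [0.026, 1.0, 0.001, 0.001]
contact_force: [0.4, 0.7, -4.7]
gripper_width: 10.7
grasp_force: 58.7
```

Run:
```python
from h import *
go(584.5,-345,280,87.4)
```

```text
shift [ -30.  -705.5   -1.8] roll -0.43 | cur [591.8 361.1 279.8] yaw 86.97 F [ 0.4  0.7 -4.7] w 10.7 t 5.8
```

Call:
drive_tool([
  [1,0,-15,0,0],
  [1,-1,-45,0,0],
  [1,-3,-85,0,0],
  [1,-5,-125,0,0],
  [1,-7,-165,0,0],
  [1,-9,-205,0,0],
  [1,-11,-245,0,0],
  [1,-13,-285,0,0],
  [1,-14,-320,0,0],
  [1,-15,-350,0,0],
  [1,-15,-370,0,0],
  [1,-15,-370,0,0],
])

```text
clock: 6.95
position: [585.3, -12.6, 276.0]
ee_rot: [0.028, 1.0, -0.001, -0.002]
contact_force: [-0.4, 0.4, -5.9]
gripper_width: 11.0
grasp_force: 59.0
```

Call:
drive_tool([
  [1,-1,-15,0,0],
  [1,-2,-45,0,0],
  [1,-4,-85,0,0],
  [1,-6,-125,0,0],
  [1,-8,-165,0,0],
  [1,-10,-205,0,0],
  [1,-12,-245,0,-0.4],
  [1,-14,-285,0,-0.4],
  [1,-15,-315,0,-0.4],
  [1,-15,-330,0,-0.4],
  [1,-15,-335,0,-0.4],
  [1,-15,-335,0,-0.4],
])

```text
clock: 8.15
position: [584.1, -344.6, 277.3]
ee_rot: [0.023, 1.0, 0.0, -0.001]
contact_force: [-0.1, 0.6, -4.5]
gripper_width: 11.4
grasp_force: 59.2
```

Run:
```python
from h import *
go(584.5,-345,52,87.4)
```

```text
shift [ -0.7  -0.5 225.3] roll -0.04 | cur [ 584.1 -344.6  277.3] yaw 87.36 F [-0.1  0.6 -4.5] w 11.4 t 8.2
```

Call:
drive_tool([
  [1,0,0,20,0],
  [1,0,0,60,0],
  [1,0,0,100,0],
  [1,0,0,140,0],
  [1,0,0,180,0],
  [1,0,0,205,0],
  [1,0,0,218,0],
  [1,0,0,222,0],
  [1,0,0,225,0],
  [1,0,0,228,0],
  [1,0,0,228,0],
])

```text
clock: 9.25
position: [585.0, -344.9, 51.5]
ee_rot: [0.023, 1.0, -0.0, 0.001]
contact_force: [0.0, 0.3, -5.6]
gripper_width: 11.3
grasp_force: 59.1
```

Run:
```python
from h import *
go(584.5,-345,47.5,87.4)
st=arm.read_state(); im=arm.get_image("wrist"); cv2.imwrite("pics/wD.png",im)
import pickle;pickle.dump(st,open("wD.pkl","wb"))
```

```text
shift [ 0.5 -0.1  4. ] roll -0.02 | cur [ 585.  -344.9   51.5] yaw 87.38 F [ 0.   0.3 -5.6] w 11.3 t 9.2
```

View pics/wD.png

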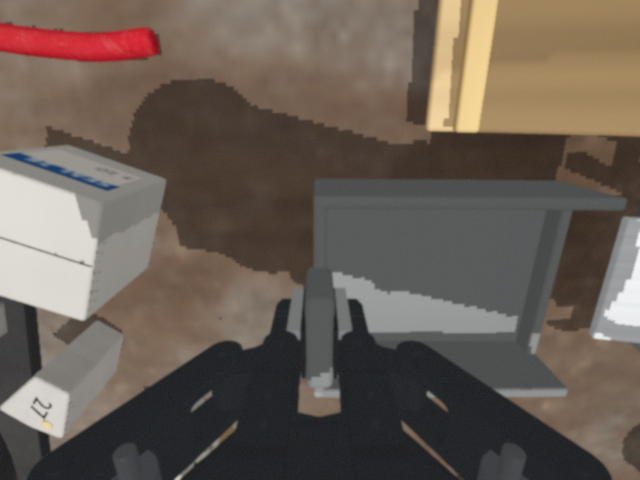

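Bin is hanging at (440,290), and the spout edge runs (626,218)–(593,338). I'll measure the relative gap and lateral offset.

Run:
```python
from h import *
import pickle
st=pickle.load(open("wD.pkl","rb"))
for n,uv,z in [("spout t",(626,218),28),("spout b",(593,338),28),("side t end",(625,203),52),("side b end",(565,392),52),("side t far",(315,181),52),("entry out t",(570,210),22),("entry out b",(545,345),22),("rack near edge",(428,131),45)]:
    print(n,np.round(atz("wrist",uv,z,st),1))
```

```text
spout t [ 555.9 -182.    28. ]
spout b [ 629.7 -182.8   28. ]
side t end [ 541.2 -207.1   52. ]
side b end [ 645.4 -213.    52. ]
side t far [ 525.8 -342.4   52. ]
entry out t [ 552. -208.   22.]
entry out b [ 637.8 -206.3   22. ]
rack near edge [ 507.9 -293.5   45. ]
```

Call:
drive_tool([
  [1,0,0,2,0],
  [1,0,0,4,0],
  [1,0,0,4,0],
])

```text
clock: 9.6
position: [584.9, -345.2, 48.3]
ee_rot: [0.023, 1.0, -0.001, 0.001]
contact_force: [-1.8, 1.5, 3.1]
gripper_width: 11.0
grasp_force: 60.4
```

Call:
drive_tool([
  [1,0,4,0,0],
  [1,1,8,0,0],
  [1,1,13,0,0],
  [1,1,18,0,0],
  [1,1,23,0,0],
  [1,1,28,0,0],
  [1,1,32,0,0],
  [1,1,32,0,0],
])

```text
clock: 10.4
position: [586.4, -313.1, 48.3]
ee_rot: [0.022, 1.0, -0.001, 0.002]
contact_force: [-0.2, -2.9, 6.3]
gripper_width: 11.2
grasp_force: 60.9
```

Call:
drive_tool([
  [0.2,0,0,0,0],
  [-1,0,0,0,0],
  [-1,0,0,0,0],
  [-1,0,0,0,0],
  [-1,0,0,0,0],
  [-1,0,0,-30,0],
  [-1,0,0,-70,0],
  [-1,0,0,-110,0],
  [-1,0,0,-160,0],
  [-1,0,0,-210,0],
  [-1,0,0,-210,0],
])

```text
clock: 11.5
position: [588.1, -314.6, 266.2]
ee_rot: [0.022, 1.0, -0.004, 0.008]
contact_force: [-0.5, 0.4, 0.8]
gripper_width: 85.5
grasp_force: 0.0
```

Run:
```python
from h import *
go(560,130,330,90)
st=arm.read_state(); im=arm.get_image("wrist"); cv2.imwrite("pics/wE.png",im)
import pickle;pickle.dump(st,open("wE.pkl","wb"))
```

```text
shift [ 47.  442.5 -67.6] roll -2.58 | cur [ 588.1 -314.6  266.2] yaw 87.42 F [-0.5  0.4  0.8] w 85.5 t 11.5
```

Run:
```python
from tr import *
T("guide end t",B=(433,265),C=(128,265));T("guide end b",B=(427,382),C=(120,380));T("toolbox corner",B=(470,386),C=(190,388));T("toolbox c",C=(383,392),B=(640,385))
go(446.5,205,200,91.9)
```

```text
guide end t [556.5 155.8 168.6] [0.3, 0.3]
guide end b [637.8 151.1 198.9] [0.1, 0.1]
toolbox corner [658.5 188.4 172.9] [1.3, 1.3]
toolbox c [675.  345.7 148.2] [3.2, 3.2]
shift [164.2 511.6  58.5] roll -4.52 | cur [ 586.6 -313.4  261.5] yaw 87.38 F [ 0.1  0.7 -0.9] w 85.6 t 11.6
```

Call:
drive_tool([
  [-1,164,512,58,-4.5],
  [-1,164,512,58,-4.5],
  [-1,164,512,58,-4.5],
  [-1,164,512,58,-4.5],
  [-1,164,512,58,-4.5],
  [-1,164,512,58,-4.5],
  [-1,164,512,58,-4.5],
  [-1,164,512,58,-4.5],
  [-1,164,512,58,-4.5],
  [-1,164,512,58,-4.5],
  [-1,164,512,58,-4.5],
  [-1,164,512,58,-4.5],
])

```text
clock: 12.75
position: [442.6, 209.4, 196.4]
ee_rot: [-0.019, 1.0, -0.001, -0.001]
contact_force: [1.2, -0.5, 0.3]
gripper_width: 85.4
grasp_force: 0.0
```

Run:
```python
from h import *
go(446.5,205,76,91.9)
im=arm.get_image("wrist"); cv2.imwrite("pics/wF.png",im)
```

```text
shift [ -4.   -4.4 120.4] roll 0.29 | cur [442.6 209.4 196.4] yaw 92.19 F [ 1.2 -0.5  0.3] w 85.4 t 12.8
```

View pics/wF.png

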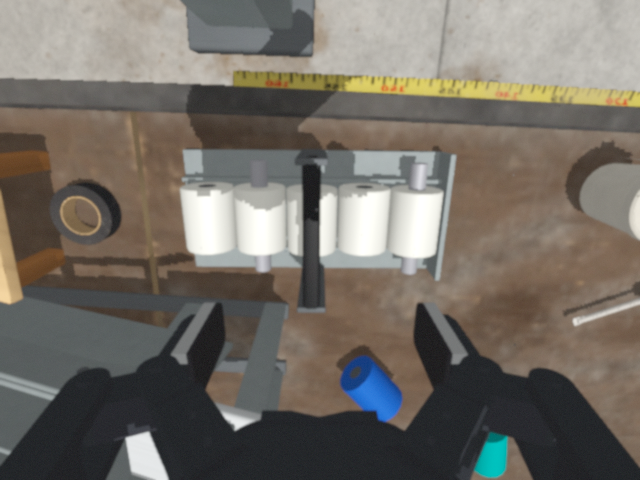

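Run:
```python
from h import *
for uv in[(312,158),(313,305),(312,232)]: print(np.round(atz("wrist",uv,96),1))
go(446.5,205,76,91.9)
```

```text
[384.  201.9  96. ]
[502.4 206.3  96. ]
[439.3 203.6  96. ]
shift [ -3.7  -2.6 120.7] roll 0.2 | cur [443.  207.7 196.7] yaw 92.1 F [ 0.5 -0.  -0.3] w 85.5 t 12.8
```

Call:
drive_tool([
  [-1,-2,-3,30,0],
  [-1,-2,-3,70,0],
  [-1,-2,-3,100,0],
  [-1,-2,-3,115,0],
  [-1,-2,-3,121,0],
  [-1,-2,-3,121,0],
  [0.5,-2,-3,121,0],
  [0.6,-2,-3,121,0],
  [0.7,-2,-3,121,0],
  [1,-2,-3,121,0],
  [1,-2,-3,121,0],
  [1,-2,-3,121,0],
])

```text
clock: 14.0
position: [446.7, 203.5, 77.8]
ee_rot: [-0.016, 1.0, 0.0, 0.0]
contact_force: [-1.1, -0.9, 4.2]
gripper_width: 12.8
grasp_force: 60.2
```

Call:
drive_tool([
  [1,0,0,0,0],
  [1,0,0,0,0],
  [1,0,0,-1,0],
  [1,0,0,-2,0],
  [1,0,0,-4,0],
  [1,0,0,-7,0],
  [1,0,0,-10,0],
  [1,0,0,-12,0],
  [1,0,0,-12,0],
])

```text
clock: 14.9
position: [446.7, 203.4, 89.6]
ee_rot: [-0.016, 1.0, 0.0, 0.0]
contact_force: [-0.4, 0.6, -7.1]
gripper_width: 12.8
grasp_force: 58.7
```

Call:
drive_tool([
  [1,0,0,-8,0],
  [1,0,0,-25,0],
  [1,0,0,-48,0],
  [1,0,0,-72,0],
  [1,0,0,-96,0],
  [1,0,0,-120,0],
  [1,0,0,-144,0],
  [1,0,0,-165,0],
  [1,0,0,-182,0],
  [1,0,0,-192,0],
  [1,0,0,-196,0],
  [1,0,0,-196,0],
])

```text
clock: 16.1
position: [446.3, 203.2, 285.2]
ee_rot: [-0.016, 1.0, 0.0, -0.0]
contact_force: [0.2, 0.9, -7.6]
gripper_width: 12.7
grasp_force: 59.0
```

Run:
```python
from h import *
go(612,312,285,87.4)
```

```text
shift [-169.2  103.3    0.2] roll 4.47 | cur [446.3 203.2 285.2] yaw 91.87 F [ 0.2  0.9 -7.6] w 12.7 t 16.1
```

Call:
drive_tool([
  [1,-1,1,0,0],
  [1,-5,3,0,0.1],
  [1,-10,6,0,0.3],
  [1,-18,11,0,0.5],
  [1,-26,16,0,0.7],
  [1,-37,22,0,1],
  [1,-48,29,0,1.3],
  [1,-59,36,0,1.6],
  [1,-72,44,0,1.9],
  [1,-85,52,0,2.2],
  [1,-97,59,0,2.6],
  [1,-110,67,0,2.9],
])

```text
clock: 17.3
position: [555.4, 274.5, 284.8]
ee_rot: [0.009, 1.0, -0.0, -0.0]
contact_force: [-0.4, 0.6, -8.3]
gripper_width: 12.8
grasp_force: 59.0
```

Call:
drive_tool([
  [1,-11,8,0,0.3],
  [1,-22,15,0,0.6],
  [1,-32,22,0,0.9],
  [1,-40,27,0,1.1],
  [1,-47,32,0,1.3],
  [1,-52,36,0,1.4],
  [1,-56,38,0,1.5],
  [1,-57,39,0,1.6],
  [1,-57,39,0,1.6],
  [1,-57,39,0,1.6],
])

```text
clock: 18.3
position: [611.7, 311.6, 285.5]
ee_rot: [0.023, 1.0, -0.0, -0.0]
contact_force: [-0.1, -0.0, -7.4]
gripper_width: 12.8
grasp_force: 59.0
```

Run:
```python
from h import *
go(612,300,245,87.4)
cv2.imwrite("pics/sG.png",arm.get_image("side"));
import pickle;st=arm.read_state();cv2.imwrite("pics/wG.png",arm.get_image("wrist"));pickle.dump(st,open("wG.pkl","wb"))
a=cv2.imread("pics/sG.png")[130:380,180:400]; a=cv2.resize(a,(528,600),interpolation=cv2.INTER_CUBIC)
cv2.imwrite("pics/sGc.png",a)
```

```text
shift [ -0.8 -11.6  40.5] roll -0.03 | cur [611.7 311.6 285.5] yaw 87.37 F [-0.1 -0.  -7.4] w 12.8 t 18.3
```

View pics/sGc.png

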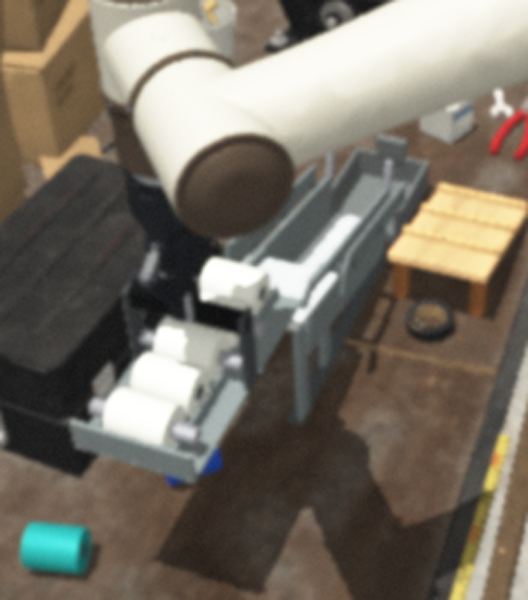

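Call:
drive_tool([
  [1,0,-1,4,0],
  [1,0,-3,10,0],
  [1,0,-6,17,0],
  [1,0,-9,24,0],
  [1,0,-12,29,0],
  [1,0,-14,32,0],
  [1,0,-15,33,0],
  [1,0,-15,33,0],
  [1,0,-15,33,0],
])

```text
clock: 19.3
position: [611.6, 297.0, 252.7]
ee_rot: [0.023, 1.0, 0.0, 0.0]
contact_force: [0.7, 0.3, -6.6]
gripper_width: 12.6
grasp_force: 58.9
```

Call:
drive_tool([
  [1,0,0,2,0],
  [1,0,0,4,0],
  [1,0,0,4,0],
])

```text
clock: 19.6
position: [611.8, 296.9, 249.8]
ee_rot: [0.023, 1.0, -0.0, 0.001]
contact_force: [-0.2, -0.0, -2.1]
gripper_width: 12.3
grasp_force: 59.9
```

Call:
drive_tool([
  [1,0,-2,-1,0],
  [1,0,-4,-1,0],
  [1,0,-6,-1,0],
  [1,0,-8,-1,0],
  [1,0,-8,-1,0],
])

```text
clock: 20.1
position: [611.2, 288.4, 249.9]
ee_rot: [0.023, 1.0, -0.0, 0.0]
contact_force: [0.7, 0.5, -1.1]
gripper_width: 12.5
grasp_force: 60.0
```

Call:
drive_tool([
  [1,0,-2,0,0],
  [1,0,-3,0,0],
  [1,0,-4,0,0],
  [1,0,-4,0,0],
])

```text
clock: 20.5
position: [610.9, 284.7, 249.7]
ee_rot: [0.023, 1.0, 0.0, 0.0]
contact_force: [-1.0, 0.7, -0.7]
gripper_width: 12.9
grasp_force: 60.3
```

Call:
drive_tool([
  [1,0,-2,-1,0],
  [1,0,-4,-1,0],
  [1,0,-6,-1,0],
  [1,0,-6,-1,0],
])

```text
clock: 20.9
position: [610.8, 281.3, 251.2]
ee_rot: [0.022, 1.0, 0.003, 0.001]
contact_force: [-2.0, 6.6, 0.7]
gripper_width: 12.8
grasp_force: 60.1
```

Call:
drive_tool([
  [1,0,-2,0,0],
  [1,0,-4,0,0],
  [1,0,-5,0,0],
  [1,0,-5,0,0],
])

```text
clock: 21.3
position: [611.1, 279.9, 252.5]
ee_rot: [0.021, 1.0, 0.006, 0.003]
contact_force: [-1.6, 13.5, 3.1]
gripper_width: 12.5
grasp_force: 60.5
```

Call:
drive_tool([
  [1,0,0,-1,0],
  [1,0,0,-2,0],
  [1,0,0,-3,0],
  [1,0,0,-3,0],
])

```text
clock: 21.7
position: [610.7, 279.3, 253.4]
ee_rot: [0.022, 1.0, 0.006, 0.002]
contact_force: [-1.6, 11.6, -2.6]
gripper_width: 12.6
grasp_force: 59.9
```

Run:
```python
from h import *
go(612,300,245,87.4); s=arm.read_state(); print(s["wrist_torque"])
```

```text
shift [-0.3 20.6  8.6] roll 0.12 | cur [610.7 279.3 253.4] yaw 87.52 F [-1.6 11.6 -2.6] w 12.6 t 21.7
[3.83113398 0.19818417 0.26284506]
```

Call:
drive_tool([
  [1,0,0,-1,0],
  [1,0,0,-2,0],
  [1,0,-2,-3,0],
  [1,0,-4,-4,0],
  [1,0,-5,-5,0],
  [1,0,-6,-6,0],
  [1,0,-6,-6,0],
])

```text
clock: 22.4
position: [610.6, 274.8, 259.1]
ee_rot: [0.022, 1.0, 0.007, 0.002]
contact_force: [-1.6, 15.3, -3.3]
gripper_width: 12.3
grasp_force: 64.0
```

Run:
```python
from h import *
cv2.imwrite("pics/sH.png",arm.get_image("side"))
T=R.from_quat(arm.read_state()["ee_rot"]).as_matrix();print(T.round(3))
```

```text
[[-0.999  0.043  0.005]
 [ 0.044  0.999  0.014]
 [-0.004  0.015 -1.   ]]
```

Call:
drive_tool([
  [1,0,-2,-2,0],
  [1,0,-3,-4,0],
  [1,0,-5,-6,0],
  [1,0,-7,-7,0],
  [1,0,-9,-9,0],
  [1,0,-10,-10,0],
  [1,0,-10,-10,0],
])

```text
clock: 23.15
position: [610.6, 265.6, 269.9]
ee_rot: [0.022, 1.0, 0.008, 0.003]
contact_force: [-0.5, 14.5, -2.8]
gripper_width: 12.4
grasp_force: 87.5
```

Run:
```python
from h import *
cv2.imwrite("pics/sI.png",arm.get_image("side"))
a=[cv2.resize(cv2.imread(f"pics/s{k}.png")[200:340,205:330],(395,442),interpolation=cv2.INTER_CUBIC) for k in "GI"]
cv2.imwrite("pics/GI.png",np.hstack(a))
```

```text
(no output)
```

View pics/GI.png

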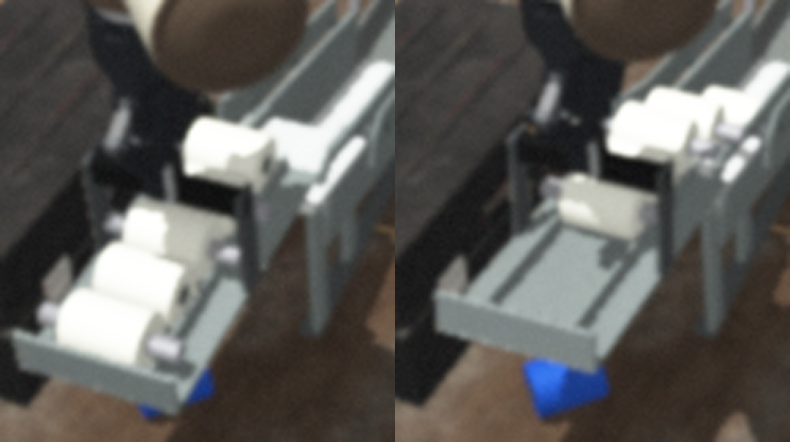

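Call:
drive_tool([
  [1,0,0,0,0],
  [1,0,0,0,0],
  [1,0,0,0,0],
  [1,0,0,0,0],
  [1,0,0,0,0],
  [1,0,0,0,0],
  [1,0,0,0,0],
  [1,0,0,0,0],
  [1,0,0,0,0],
  [1,0,0,0,0],
])

```text
clock: 24.2
position: [610.9, 265.4, 269.7]
ee_rot: [0.022, 1.0, 0.008, 0.004]
contact_force: [0.5, 14.5, -3.2]
gripper_width: 12.4
grasp_force: 88.9
```

Call:
drive_tool([
  [1,0,-2,-2,0],
  [1,0,-4,-4,0],
  [1,0,-6,-6,0],
  [1,0,-8,-8,0],
  [1,0,-10,-10,0],
  [1,0,-12,-12,0],
  [1,0,-14,-14,0],
  [1,0,-15,-15,0],
  [1,0,-15,-15,0],
])

```text
clock: 25.1
position: [610.8, 251.4, 286.3]
ee_rot: [0.021, 1.0, 0.01, 0.005]
contact_force: [-0.7, 16.8, 0.4]
gripper_width: 12.7
grasp_force: 115.1
```

```bash
cat > blobs.py <<'E'
from h import *
def blobs(name):
    im=cv2.imread(name); hsv=cv2.cvtColor(im,cv2.COLOR_BGR2HSV); m=((hsv[...,1]<40)&(hsv[...,2]>150)).astype(np.uint8)
    n,l,s,c=cv2.connectedComponentsWithStats(m)
    for i in range(1,n):
        u,v=c[i]
        if s[i,4]>25 and 200<u<400 and 150<v<400: print(s[i].tolist(),c[i].round(0).tolist())
E
python3 - <<'E'
from blobs import *
im=arm.get_image("side");cv2.imwrite("pics/sJ.png",im)
for k in "GIJ": print(k);blobs(f"pics/s{k}.png")
E
```

```text
G
[236, 106, 180, 106, 7747] [330.0, 157.0]
[384, 166, 10, 13, 74] [388.0, 173.0]
[355, 172, 22, 16, 186] [365.0, 180.0]
[263, 205, 77, 62, 1319] [298.0, 242.0]
[210, 263, 69, 63, 1868] [247.0, 292.0]
[390, 272, 15, 44, 247] [397.0, 292.0]
[274, 278, 7, 5, 26] [277.0, 280.0]
[264, 289, 18, 28, 228] [272.0, 302.0]
[368, 321, 25, 87, 420] [379.0, 370.0]
I
[384, 159, 10, 20, 104] [387.0, 170.0]
[355, 166, 23, 23, 352] [365.0, 176.0]
[272, 204, 69, 54, 1271] [304.0, 235.0]
[252, 255, 33, 20, 408] [269.0, 265.0]
[219, 272, 69, 40, 1075] [258.0, 290.0]
[390, 272, 15, 45, 252] [397.0, 293.0]
[368, 322, 25, 86, 420] [380.0, 369.0]
J
[383, 152, 11, 27, 129] [387.0, 167.0]
[354, 164, 24, 25, 389] [365.0, 175.0]
[338, 168, 7, 9, 50] [341.0, 172.0]
[321, 174, 6, 8, 31] [324.0, 177.0]
[288, 192, 64, 65, 1605] [319.0, 219.0]
[253, 217, 5, 9, 27] [255.0, 221.0]
[254, 249, 15, 11, 57] [262.0, 254.0]
[267, 251, 21, 12, 138] [277.0, 256.0]
[219, 265, 68, 34, 862] [259.0, 280.0]
[390, 272, 15, 46, 255] [397.0, 293.0]
[368, 322, 25, 85, 416] [380.0, 369.0]
```

Call:
drive_tool([
  [1,0,-2,-2,0],
  [1,0,-4,-4,0],
  [1,0,-6,-6,0],
  [1,0,-8,-8,0],
  [1,0,-11,-10,0],
  [1,0,-14,-12,0],
  [1,0,-17,-14,0],
  [1,0,-19,-16,0],
  [1,0,-20,-17,0],
  [1,0,-20,-17,0],
  [1,0,-20,-17,0],
  [1,0,-20,-17,0],
])

```text
clock: 26.35
position: [607.9, 222.8, 301.1]
ee_rot: [0.023, 1.0, -0.0, -0.0]
contact_force: [0.4, -0.1, -3.4]
gripper_width: 12.1
grasp_force: 62.0
```

Run:
```python
from blobs import *
im=arm.get_image("side");cv2.imwrite("pics/sK.png",im)
blobs(f"pics/sK.png")
```

```text
[380, 147, 14, 32, 178] [386.0, 162.0]
[338, 160, 11, 17, 124] [342.0, 167.0]
[319, 164, 11, 17, 123] [324.0, 171.0]
[355, 164, 23, 25, 382] [365.0, 175.0]
[298, 192, 54, 50, 1201] [324.0, 211.0]
[284, 223, 23, 11, 132] [295.0, 227.0]
[259, 236, 12, 10, 71] [265.0, 241.0]
[271, 239, 16, 11, 112] [278.0, 244.0]
[300, 243, 21, 24, 99] [311.0, 254.0]
[230, 249, 67, 46, 1219] [267.0, 272.0]
[390, 272, 15, 47, 253] [397.0, 293.0]
[368, 321, 25, 86, 408] [380.0, 369.0]
```

Call:
drive_tool([
  [1,0,0,-10,0],
  [1,0,0,-30,0],
  [1,0,20,-30,0],
  [1,0,50,-30,0],
  [1,0,80,-30,0],
  [1,0,100,-30,0],
  [1,0,110,-30,0],
  [1,0,110,-30,0],
])

```text
clock: 27.2
position: [612.7, 334.5, 330.5]
ee_rot: [0.022, 1.0, -0.0, -0.0]
contact_force: [-0.8, 0.4, -3.5]
gripper_width: 12.0
grasp_force: 61.9
```

Run:
```python
from blobs import *
im=arm.get_image("side");cv2.imwrite("pics/sL.png",im)
blobs(f"pics/sL.png")
import pickle;st=arm.read_state();cv2.imwrite("pics/wL.png",arm.get_image("wrist"));pickle.dump(st,open("wL.pkl","wb"))
cv2.imwrite("pics/tL.png",arm.get_image("top"))
go(446.5,212,300,91.9)
```

```text
[384, 160, 10, 19, 99] [387.0, 170.0]
[355, 165, 23, 24, 367] [365.0, 175.0]
[263, 192, 89, 76, 2057] [312.0, 226.0]
[271, 214, 9, 8, 58] [275.0, 217.0]
[257, 238, 7, 7, 28] [259.0, 240.0]
[237, 257, 12, 9, 63] [243.0, 261.0]
[249, 260, 15, 11, 113] [256.0, 265.0]
[202, 273, 75, 49, 1530] [243.0, 296.0]
[390, 272, 15, 44, 249] [397.0, 292.0]
[368, 322, 25, 85, 428] [379.0, 369.0]
shift [ 160.7 -127.6   31.6] roll -4.56 | cur [613.  332.  331.6] yaw 87.34 F [ 0.2 -0.3 -3. ] w 12.8 t 27.4
```

Call:
drive_tool([
  [1,10,-8,5,-0.5],
  [1,30,-24,10,-1],
  [1,55,-44,20,-2],
  [1,85,-68,30,-3],
  [1,115,-92,40,-4],
  [1,140,-112,50,-4.5],
  [1,155,-123,60,-4.5],
  [1,161,-128,80,-4.5],
  [1,161,-128,110,-4.5],
  [1,161,-128,140,-4.5],
  [1,161,-128,170,-4.5],
  [1,161,-128,190,-4.5],
])

```text
clock: 28.55
position: [445.7, 210.7, 140.3]
ee_rot: [-0.016, 1.0, -0.0, -0.0]
contact_force: [1.1, -0.2, -4.1]
gripper_width: 11.7
grasp_force: 61.9
```

Run:
```python
from h import *
go(446.5,205,80,91.9)
```

```text
shift [-0.7 -5.6 60.3] roll -0.12 | cur [445.7 210.7 140.3] yaw 91.78 F [ 1.1 -0.2 -4.1] w 11.7 t 28.6
```

Call:
drive_tool([
  [1,0,-2,15,0],
  [1,0,-4,30,0],
  [1,0,-5,42,0],
  [1,0,-5,50,0],
  [1,0,-5,54,0],
  [1,0,-5,54,0],
])

```text
clock: 29.15
position: [446.6, 207.0, 87.5]
ee_rot: [-0.016, 1.0, -0.0, 0.0]
contact_force: [-0.5, -0.4, -3.6]
gripper_width: 12.2
grasp_force: 61.9
```

Call:
drive_tool([
  [1,0,0,2,0],
  [1,0,0,4,0],
  [1,0,0,6,0],
  [1,0,0,8,0],
  [1,0,0,8,0],
])

```text
clock: 29.65
position: [448.3, 208.2, 84.4]
ee_rot: [-0.018, 1.0, 0.001, 0.003]
contact_force: [-7.9, -3.4, 25.4]
gripper_width: 12.0
grasp_force: 66.0
```

Call:
drive_tool([
  [1,0,0,-2,0],
  [1,0,0,-4,0],
  [1,0,0,-4,0],
])

```text
clock: 29.95
position: [447.0, 207.9, 84.5]
ee_rot: [-0.017, 1.0, 0.001, 0.001]
contact_force: [-2.4, 0.2, 8.2]
gripper_width: 12.3
grasp_force: 63.7
```

Call:
drive_tool([
  [0.5,0,0,0,0],
  [-0.2,0,0,0,0],
  [-1,0,0,0,0],
  [-1,0,0,0,0],
  [-1,0,0,0,0],
  [-1,0,0,-30,0],
  [-1,0,0,-80,0],
  [-1,0,0,-130,0],
  [-1,0,0,-180,0],
  [-1,0,0,-220,0],
  [-1,0,0,-220,0],
  [-1,0,0,-220,0],
])

```text
clock: 31.15
position: [446.3, 207.5, 304.0]
ee_rot: [-0.016, 1.0, 0.001, 0.001]
contact_force: [-1.5, -0.6, -1.2]
gripper_width: 85.1
grasp_force: 0.0
```

Run:
```python
from h import *
go(560,-60,330,90)
```

```text
shift [-104.9 -271.   -26.4] roll 1.86 | cur [446.3 207.5 304. ] yaw 91.86 F [-1.5 -0.6 -1.2] w 85.1 t 31.1
```

Call:
drive_tool([
  [-1,-105,-271,-26,1.8],
  [-1,-105,-271,-26,1.8],
  [-1,-105,-271,-26,1.8],
  [-1,-105,-271,-26,1.8],
  [-1,-105,-271,-26,1.8],
  [-1,-105,-271,-26,1.8],
  [-1,-105,-271,-26,1.8],
  [-1,-105,-271,-26,1.8],
])

```text
clock: 31.95
position: [559.7, -61.0, 326.8]
ee_rot: [0.001, 1.0, -0.0, -0.002]
contact_force: [-0.3, -0.2, -0.6]
gripper_width: 85.3
grasp_force: 0.0
```

Run:
```python
from h import *
import pickle
st=arm.read_state(); im=arm.get_image("wrist"); cv2.imwrite("pics/wM.png",im); pickle.dump(st,open("wM.pkl","wb"))
go(560,-220,330,90)
```

```text
shift [  -0.3 -159.8   -2.6] roll 0.03 | cur [559.6 -60.2 327.4] yaw 90.03 F [ 0.1  0.3 -0. ] w 85.3 t 32.0
```

Call:
drive_tool([
  [-1,0,-150,0,0],
  [-1,0,-150,0,0],
  [-1,0,-150,0,0],
  [-1,0,-150,0,0],
  [-1,0,-150,0,0],
])

```text
clock: 32.5
position: [560.0, -209.8, 328.3]
ee_rot: [-0.0, 1.0, 0.0, -0.001]
contact_force: [-0.2, -0.2, 0.2]
gripper_width: 85.7
grasp_force: 0.0
```

Run:
```python
from h import *
import pickle
st=arm.read_state(); im=arm.get_image("wrist"); cv2.imwrite("pics/wN.png",im); pickle.dump(st,open("wN.pkl","wb"))
go(560,-220,330,90)
print(proj("wrist",[[590,-150,100],[600,40,140],[590,-250,30],[446,205,84],[606,189,167]],st))
s=pickle.load(open("wM.pkl","rb"));print(proj("wrist",[[590,-150,100],[600,40,140],[590,-250,30],[446,205,84],[606,189,167]],s))
```

```text
shift [  0.2 -11.   -1.3] roll 0.14 | cur [ 560.2 -209.   328.7] yaw 90.14 F [-0.3 -0.3 -0.5] w 85.5 t 32.5
[[369.04044172 226.03387289]
 [551.97698287 246.16814902]
 [287.9483625  211.00533256]
 [695.73791931  96.62533674]
 [711.5460781  260.95539176]]
[[240.62620773 227.19819846]
 [413.60448752 247.1987591 ]
 [178.57844802 212.30003501]
 [564.5505716   94.6598314 ]
 [570.13082554 262.14188688]]
```

Run:
```python
import cv2,numpy as np
m=cv2.imread("pics/wM.png");n=cv2.imread("pics/wN.png")
a=cv2.resize(m[20:320],(800,375),interpolation=cv2.INTER_CUBIC);b=cv2.resize(n[175:276,220:580],(800,225),interpolation=cv2.INTER_CUBIC)
cv2.imwrite("pics/MN.png",np.vstack([a,b]))
```

```text
(no output)
```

View pics/MN.png

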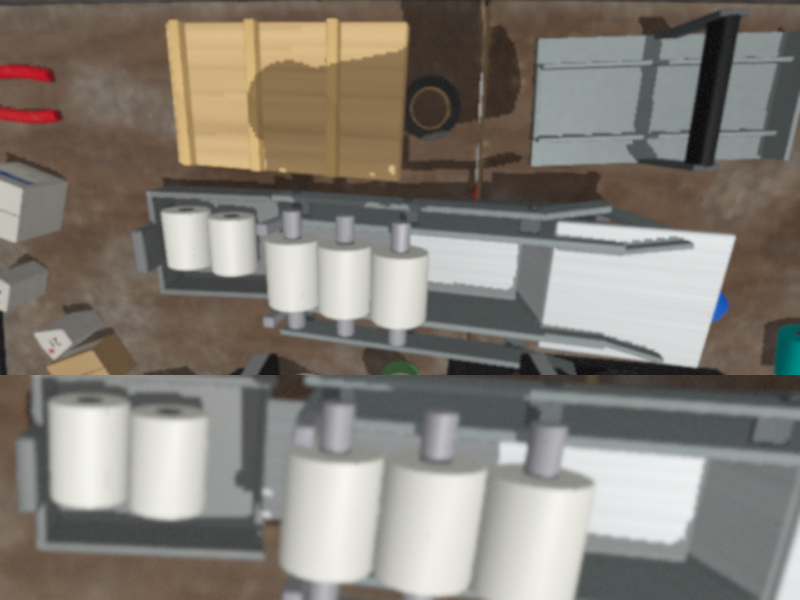

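Two plain rollers lie in the bin, three axle rollers queue on the rails (M: 293,273 / 345,280 / 400,287), and the empty tray is flat on the bench.

Run:
```python
from h import *
import pickle
M=pickle.load(open("wM.pkl","rb"));N=pickle.load(open("wN.pkl","rb"))
def t(nm,m,n):
    X,e=tri(ray("wrist",(m[0]*.8,m[1]*.8+20),M),ray("wrist",(220+n[0]*.45,175+(n[1]-375)*.449),N));print(nm,X.round(1),e)
t("r1",(293,273),(332,513));t("r2",(345,280),(433,526))
t("s1",(291,212),(338,404));t("s2",(345,218),(440,412));t("s3",(401,223),(547,425))
t("rim1",(292,238),(335,452));t("rim2",(345,243),(437,464));t("rim3",(401,250),(543,476))
# tray check
for uv,z in[((536,38),8),((531,166),8)]:print(atz("wrist",(uv[0]*.8,uv[1]*.8+20),z,M).round(1))
# colour segmentation of bin rollers
go(590,-150,200,90)
```

```text
r1 [ 596.1 -152.4  121.9] [0.1, 0.1]
r2 [ 598.4 -105.3  134. ] [0.0, 0.0]
s1 [ 543.  -151.3  115.9] [0.3, 0.3]
s2 [ 545.8 -104.3  124.5] [1.0, 1.0]
s3 [548.8 -57.6 135.3] [0.1, 0.1]
rim1 [ 565.8 -151.9  117.7] [0.2, 0.2]
rim2 [ 568.2 -104.7  128.6] [0.8, 0.8]
rim3 [571.4 -57.6 138.6] [0.7, 0.7]
[390.1  76.2   8. ]
[513.5  83.1   8. ]
shift [-30.1  58.8 128.7] roll 0.14 | cur [ 560.2 -209.   328.7] yaw 90.14 F [-0.3 -0.3 -0.5] w 85.5 t 32.5
```

Run:
```python
from h import *
import pickle
I={k:cv2.imread(f"pics/w{k}.png") for k in "MNA"};S={k:pickle.load(open(f"w{k}.pkl","rb")) for k in "MNA"}
pts={"c1t":(332,20),"c1b":(333,176),"c2t":(251,21),"c2b":(254,171),"c3t":(175,23),"c3b":(186,164),"hit":(408,24),"hib":(402,178)}
for k,(u,v) in pts.items():
    u=u*.8;v=v*.8+20;r=11;ui,vi=int(round(u)),int(round(v));X0=atz("wrist",(ui,vi),65,S["M"]);rays=[ray("wrist",(ui,vi),S["M"])];sc=[]
    for o in "NA":
        pu,pv=proj("wrist",X0,S[o])[0]; pu,pv=int(round(pu)),int(round(pv)); x0,y0=max(pu-35,0),max(pv-20,0)
        w=I[o][y0:pv+20,x0:pu+35]; t=I["M"][vi-r:vi+r+1,ui-r:ui+r+1]
        q=cv2.matchTemplate(w,t,cv2.TM_CCOEFF_NORMED);_,mx,_,p=cv2.minMaxLoc(q)
        def sub(a,b,c): return 0.5*(a-c)/(a-2*b+c)
        dx=sub(q[p[1],p[0]-1],mx,q[p[1],p[0]+1]) if 0<p[0]<q.shape[1]-1 else 0
        uv=(x0+p[0]+r+dx,y0+p[1]+r);sc.append(round(float(mx),2));
        if mx>.6: rays.append(ray("wrist",uv,S[o]))
    print(k,tri(*rays)[0].round(1) if len(rays)>1 else None,tri(*rays)[1] if len(rays)>1 else "",sc,"z65:",X0.round(1))
s=arm.read_state();print(s["joints"].round(2))
go(601.5,-58,220,-2.6)
```

```text
c1t [ 377.3 -119.4   20.3] [2.7, 5.7, 8.3] [0.92, 0.93] z65: [ 387.3 -115.9   65. ]
c1b [ 515.2 -124.9  101.3] [8.1, 6.5, 14.3] [0.98, 0.95] z65: [ 518.6 -122.3   65. ]
c2t [ 384.9 -189.5   52.5] [0.2, 0.4, 0.2] [0.94, 0.98] z65: [ 387.9 -185.6   65. ]
c2b [ 515.  -198.    50.8] [3.5, 19.0, 22.3] [0.95, 0.93] z65: [ 513.7 -196.8   65. ]
c3t [ 379.7 -269.4   27.1] [0.1, 0.2, 0.3] [0.91, 0.96] z65: [ 388.2 -251.5   65. ]
c3b [ 508.8 -277.7   30.8] [0.6, 0.9, 1.3] [0.91, 0.87] z65: [ 506.5 -260.1   65. ]
hit [392.8 -52.2  75.5] [0.3, 0.5, 0.7] [0.97, 0.95] z65: [390.3 -51.8  65. ]
hib [518.7 -56.   82.6] [0.7, 0.1, 0.8] [0.93, 0.93] z65: [519.8 -55.8  65. ]
[-0.09  0.29  0.11 -0.   -1.39 -1.48]
shift [-41.8 150.8 108.8] roll 92.74 | cur [ 560.2 -209.   328.7] yaw 90.14 F [-0.3 -0.3 -0.5] w 85.5 t 32.5
```

Call:
drive_tool([
  [-1,-42,151,90,-87.4],
  [-1,-42,151,90,-87.4],
  [-1,-42,151,90,-87.4],
  [-1,-42,151,90,-87.4],
  [-1,-42,151,90,-87.4],
  [-1,-42,151,90,-87.4],
  [-1,-42,151,90,-87.4],
  [-1,-42,151,90,-87.4],
  [-1,-42,151,90,-87.4],
  [-1,-42,151,90,-87.4],
  [-1,-42,151,90,-87.4],
  [-1,-42,151,90,-87.4],
])

```text
clock: 33.75
position: [602.0, -57.5, 239.5]
ee_rot: [-0.691, 0.722, 0.0, 0.0]
contact_force: [-0.4, 0.3, -0.1]
gripper_width: 85.4
grasp_force: 0.0
```

Run:
```python
from h import *
go(601.5,-58,150,177.4)
import pickle;st=arm.read_state();cv2.imwrite("pics/wO.png",arm.get_image("wrist"));pickle.dump(st,open("wO.pkl","wb"))
```

```text
shift [ 0.6  0.5 89.5] roll 0.08 | cur [602.  -57.5 239.5] yaw 177.48 F [-0.4  0.3 -0.1] w 85.4 t 33.8
```

Call:
drive_tool([
  [-1,0,0,30,0],
  [-1,0,0,60,0],
  [-1,0,0,78,0],
  [-1,0,0,87,0],
  [-1,0,0,92,0],
  [-1,0,0,96,0],
  [-1,0,0,96,0],
])

```text
clock: 34.5
position: [602.6, -58.9, 143.7]
ee_rot: [-0.691, 0.723, -0.0, 0.0]
contact_force: [0.2, -0.0, -0.2]
gripper_width: 85.6
grasp_force: 0.0
```

Call:
drive_tool([
  [0,0,0,0,0],
  [1,0,0,0,0],
  [1,0,0,0,0],
  [1,0,0,0,0],
  [1,0,0,0,0],
  [1,0,0,0,0],
])

```text
clock: 35.1
position: [603.0, -59.1, 144.6]
ee_rot: [-0.691, 0.722, -0.001, 0.001]
contact_force: [-0.1, 1.2, 5.8]
gripper_width: 58.5
grasp_force: 64.6
```

Call:
drive_tool([
  [1,0,0,-2,0],
  [1,0,0,-6,0],
  [1,0,0,-12,0],
  [1,0,0,-20,0],
  [1,0,0,-28,0],
  [1,0,0,-28,0],
])

```text
clock: 35.7
position: [603.2, -59.0, 173.1]
ee_rot: [-0.691, 0.722, -0.001, 0.001]
contact_force: [-0.2, 0.0, -1.5]
gripper_width: 58.1
grasp_force: 64.2
```

Run:
```python
from h import *
go(454,-93,215,177.8);go(454,-93,112,177.8)
```

```text
shift [ 40.5 147.4 -42.4] roll -0.31 | cur [603.2 -59.  173.1] yaw 177.49 F [-0.2  0.  -1.5] w 58.1 t 35.7
shift [ 40.5 147.8  60.6] roll -0.31 | cur [603.2 -59.  173.1] yaw 177.49 F [-0.2  0.  -1.5] w 58.1 t 35.7
```

Call:
drive_tool([
  [1,0,0,-20,0],
  [1,5,15,-40,0],
  [1,12,42,-42,0],
  [1,22,80,-42,-0.3],
  [1,32,115,-42,-0.3],
  [1,38,138,-30,-0.3],
  [1,40,148,0,-0.3],
  [1,40,148,30,-0.3],
  [1,40,148,52,-0.3],
  [1,40,148,60,-0.3],
  [1,40,148,60,-0.3],
])

```text
clock: 36.8
position: [452.2, -92.6, 110.6]
ee_rot: [-0.693, 0.721, 0.001, -0.001]
contact_force: [0.9, 0.0, -1.1]
gripper_width: 58.3
grasp_force: 64.5
```

Call:
drive_tool([
  [1,0,0,2,0],
  [1,0,0,4,0],
  [1,0,0,6,0],
  [1,0,0,8,0],
  [1,0,0,8,0],
])

```text
clock: 37.3
position: [453.5, -92.8, 104.6]
ee_rot: [-0.694, 0.72, -0.001, 0.0]
contact_force: [-1.4, -1.1, 4.9]
gripper_width: 58.5
grasp_force: 65.2
```

Call:
drive_tool([
  [0.2,0,0,-1,0],
  [-0.5,0,0,-1,0],
  [-1,0,0,-1,0],
  [-1,0,0,-1,0],
  [-1,0,0,-1,0],
  [-1,0,0,-20,0],
  [-1,0,0,-60,0],
  [-1,0,0,-110,0],
  [-1,0,0,-130,0],
  [-1,0,0,-130,0],
])

```text
clock: 38.3
position: [454.7, -92.4, 237.0]
ee_rot: [-0.693, 0.721, -0.003, 0.003]
contact_force: [0.4, -0.5, 0.3]
gripper_width: 85.3
grasp_force: 0.0
```

Run:
```python
from h import *
import pickle
st=arm.read_state();im=arm.get_image("wrist");cv2.imwrite("pics/wP.png",im);pickle.dump(st,open("wP.pkl","wb"))
hsv=cv2.cvtColor(im,cv2.COLOR_BGR2HSV); m=((hsv[...,1]<40)&(hsv[...,2]>140)).astype(np.uint8)
n,l,s,c=cv2.connectedComponentsWithStats(m)
for i in range(1,n):
    if s[i,4]>150: print(s[i].tolist(),c[i].round(0).tolist())
print(proj("wrist",[[454,-96,93],[599,-105,127],[596.5,-152,116.5],[454,-96,117],[545,-105,127]],st).round(0).tolist())
go(599,-105,220,177.4)
```

```text
[124, 0, 101, 116, 7082] [168.0, 51.0]
[425, 0, 215, 466, 50291] [557.0, 194.0]
[64, 121, 161, 254, 16692] [143.0, 215.0]
[52, 131, 25, 242, 711] [63.0, 223.0]
[174, 152, 30, 60, 1013] [190.0, 176.0]
[260, 186, 113, 56, 4350] [319.0, 213.0]
[306, 328, 71, 73, 3949] [342.0, 361.0]
[283, 332, 27, 81, 1159] [296.0, 364.0]
[218, 344, 15, 83, 335] [226.0, 392.0]
[315, 402, 42, 13, 345] [334.0, 407.0]
[128, 432, 40, 48, 1338] [145.0, 459.0]
[471, 432, 61, 48, 1863] [500.0, 461.0]
[112, 452, 10, 28, 188] [117.0, 467.0]
[[322.0, 216.0], [139.0, 223.0], [136.0, 161.0], [322.0, 224.0], [206.0, 221.0]]
shift [   7.  -146.2   15. ] roll 0.37 | cur [453.1 -92.3 234.5] yaw 177.77 F [ 0.6 -0.4 -0.3] w 85.5 t 38.4
```

Call:
drive_tool([
  [-1,7,-146,15,-0.4],
  [-1,7,-146,15,-0.4],
  [-1,7,-146,15,-0.4],
  [-1,7,-146,15,-0.4],
  [-1,7,-146,50,-0.4],
  [-1,7,-146,80,-0.4],
  [-1,7,-146,92,-0.4],
  [-1,7,-146,97,-0.4],
  [-1,7,-146,97,-0.4],
])

```text
clock: 39.25
position: [598.1, -105.2, 136.2]
ee_rot: [-0.696, 0.718, 0.0, -0.0]
contact_force: [0.6, 0.3, 0.7]
gripper_width: 85.3
grasp_force: 0.0
```

Call:
drive_tool([
  [0,0,0,0,0],
  [1,0,0,0,0],
  [1,0,0,0,0],
  [1,0,0,0,0],
  [1,0,0,0,0],
  [1,0,0,0,0],
])

```text
clock: 39.85
position: [599.4, -105.2, 138.4]
ee_rot: [-0.696, 0.718, -0.001, 0.001]
contact_force: [-1.0, 0.3, 5.8]
gripper_width: 58.4
grasp_force: 64.1
```

Call:
drive_tool([
  [1,0,0,-2,0],
  [1,0,0,-6,0],
  [1,0,0,-14,0],
  [1,0,0,-30,0],
  [1,0,0,-50,0],
  [1,0,0,-75,0],
  [1,0,0,-75,0],
])

```text
clock: 40.55
position: [600.4, -105.4, 215.7]
ee_rot: [-0.696, 0.718, -0.003, 0.003]
contact_force: [-0.4, -0.1, -0.2]
gripper_width: 57.8
grasp_force: 64.3
```

Run:
```python
from h import *
go(450.5,-169,200,177.8);go(450.5,-169,95,177.8)
```

```text
shift [ 68.2 148.   14.5] roll 0.41 | cur [ 600.4 -105.4  215.7] yaw 178.21 F [-0.4 -0.1 -0.2] w 57.8 t 40.5
shift [ 68.2 148.8 119.5] roll 0.41 | cur [ 600.4 -105.4  215.7] yaw 178.21 F [-0.4 -0.1 -0.2] w 57.8 t 40.5
```

Call:
drive_tool([
  [1,6,15,0,0.4],
  [1,20,45,0,0.4],
  [1,36,80,0,0.4],
  [1,52,115,0,0.4],
  [1,63,137,10,0.4],
  [1,67,146,30,0.4],
  [1,68,148,60,0.4],
  [1,68,148,95,0.4],
  [1,68,148,115,0.4],
  [1,68,148,121,0.4],
  [1,68,148,121,0.4],
])

```text
clock: 41.65
position: [448.1, -168.8, 90.3]
ee_rot: [-0.693, 0.721, 0.0, -0.001]
contact_force: [-0.1, -0.1, -0.9]
gripper_width: 58.1
grasp_force: 64.5
```

Call:
drive_tool([
  [1,0,0,2,0],
  [1,0,0,4,0],
  [1,0,0,6,0],
  [1,0,0,8,0],
  [1,0,0,8,0],
])

```text
clock: 42.15
position: [451.0, -170.8, 89.2]
ee_rot: [-0.695, 0.719, -0.004, 0.0]
contact_force: [-8.8, -2.9, 38.3]
gripper_width: 58.2
grasp_force: 68.6
```

Call:
drive_tool([
  [1,0,0,-4,0],
  [1,0,0,-6,0],
  [1,0,0,-6,0],
])

```text
clock: 42.45
position: [449.6, -168.8, 90.0]
ee_rot: [-0.694, 0.72, -0.002, 0.001]
contact_force: [-2.1, -1.4, 12.4]
gripper_width: 57.8
grasp_force: 65.8
```

Run:
```python
from h import *
go(450.5,-169,92,177.8)
```

```text
shift [ 0.1 -0.9 -2. ] roll 0.02 | cur [ 449.6 -168.8   90. ] yaw 177.82 F [-2.1 -1.4 12.4] w 57.8 t 42.5
```

Call:
drive_tool([
  [1,0,0,-1,0],
  [0.2,0,0,-2,0],
  [-0.5,0,0,-2,0],
  [-1,0,0,-2,0],
  [-1,0,0,-2,0],
  [-1,0,0,-2,0],
  [-1,0,0,-20,0],
  [-1,0,0,-60,0],
  [-1,0,0,-110,0],
  [-1,0,0,-140,0],
  [-1,0,0,-140,0],
])

```text
clock: 43.55
position: [450.8, -168.8, 233.2]
ee_rot: [-0.693, 0.72, -0.004, 0.003]
contact_force: [1.1, -0.4, -0.4]
gripper_width: 85.7
grasp_force: 0.0
```

```bash
cat > chk.py <<'E'
from h import *
import pickle,sys
def chk(tag):
    st=arm.read_state();im=arm.get_image("wrist");cv2.imwrite(f"pics/w{tag}.png",im);pickle.dump(st,open(f"w{tag}.pkl","wb"))
    hsv=cv2.cvtColor(im,cv2.COLOR_BGR2HSV); m=((hsv[...,1]<40)&(hsv[...,2]>140)).astype(np.uint8)
    n,l,s,c=cv2.connectedComponentsWithStats(m)
    for i in range(1,n):
        if s[i,4]>150: print(s[i].tolist(),c[i].round(0).tolist())
    P=[[454,-96,95],[450.5,-172,76],[447,-247.5,57],[596.5,-152,118]]
    print(proj("wrist",P,st).round(0).tolist())
E
python3 - <<'E'
from chk import *
chk("Q");go(596.5,-146,215,177.4)
E
```

```text
[434, 0, 206, 193, 29894] [550.0, 80.0]
[133, 45, 33, 7, 157] [151.0, 48.0]
[132, 51, 99, 141, 8496] [176.0, 121.0]
[265, 185, 98, 52, 3890] [320.0, 211.0]
[73, 197, 149, 178, 9781] [155.0, 261.0]
[542, 196, 98, 270, 15876] [602.0, 317.0]
[223, 234, 10, 192, 624] [227.0, 322.0]
[423, 247, 113, 130, 5626] [474.0, 314.0]
[263, 269, 94, 52, 3653] [318.0, 295.0]
[416, 359, 17, 45, 448] [422.0, 384.0]
[306, 377, 67, 38, 1948] [339.0, 396.0]
[284, 381, 22, 32, 509] [294.0, 396.0]
[471, 433, 59, 47, 1876] [500.0, 460.0]
[121, 440, 9, 40, 203] [125.0, 463.0]
[142, 468, 26, 12, 289] [154.0, 474.0]
[[321.0, 296.0], [322.0, 213.0], [323.0, 127.0], [148.0, 255.0]]
shift [ -28.1 -146.3   16.1] roll 0.37 | cur [ 449.1 -168.4  230.4] yaw 177.77 F [ 0.1  0.2 -1.3] w 85.5 t 43.6
```

Call:
drive_tool([
  [-1,-30,-146,16,0.4],
  [-1,-30,-146,16,0.4],
  [-1,-30,-146,16,0.4],
  [-1,-30,-146,16,0.4],
  [-1,-30,-146,50,0.4],
  [-1,-30,-146,80,0.4],
  [-1,-30,-146,95,0.4],
  [-1,-30,-146,104,0.4],
  [-1,-30,-146,104,0.4],
])

```text
clock: 44.5
position: [593.6, -144.1, 122.2]
ee_rot: [-0.691, 0.723, 0.002, -0.002]
contact_force: [0.1, 0.2, 0.4]
gripper_width: 85.0
grasp_force: 0.0
```

Call:
drive_tool([
  [0,0,0,0,0],
  [1,0,0,0,0],
  [1,0,0,0,0],
  [1,0,0,0,0],
  [1,0,0,0,0],
  [1,0,0,0,0],
])

```text
clock: 45.1
position: [596.2, -144.1, 126.0]
ee_rot: [-0.691, 0.723, -0.001, 0.001]
contact_force: [-0.5, 0.5, 6.5]
gripper_width: 57.7
grasp_force: 64.3
```

Call:
drive_tool([
  [1,0,0,-2,0],
  [1,0,0,-6,0],
  [1,0,0,-14,0],
  [1,0,0,-30,0],
  [1,0,0,-55,0],
  [1,0,0,-85,0],
  [1,0,0,-85,0],
])

```text
clock: 45.8
position: [597.7, -144.6, 214.6]
ee_rot: [-0.691, 0.723, -0.004, 0.003]
contact_force: [-0.4, 0.0, -0.4]
gripper_width: 58.0
grasp_force: 64.2
```

Run:
```python
from h import *
go(447,-238,200,177.8);go(447,-238,80,177.8)
```

```text
shift [100.1 146.5  13.3] roll -0.39 | cur [ 597.7 -144.6  214.6] yaw 177.41 F [-0.4  0.  -0.4] w 58.0 t 45.8
shift [100.  147.6 133.3] roll -0.39 | cur [ 597.7 -144.6  214.6] yaw 177.41 F [-0.4  0.  -0.4] w 58.0 t 45.8
```

Call:
drive_tool([
  [1,10,15,0,0],
  [1,30,45,0,0],
  [1,53,80,0,-0.4],
  [1,76,115,0,-0.4],
  [1,92,137,10,-0.4],
  [1,98,145,30,-0.4],
  [1,99,147,60,-0.4],
  [1,99,147,100,-0.4],
  [1,99,147,125,-0.4],
  [1,99,147,134,-0.4],
  [1,99,147,134,-0.4],
  [1,99,147,134,-0.4],
])

```text
clock: 47.0
position: [444.8, -236.5, 76.4]
ee_rot: [-0.693, 0.721, -0.001, 0.0]
contact_force: [0.4, 0.5, -0.9]
gripper_width: 57.9
grasp_force: 64.3
```

Call:
drive_tool([
  [1,0,0,2,0],
  [1,0,0,3,0],
  [1,0,0,3,0],
])

```text
clock: 47.3
position: [444.1, -236.3, 72.9]
ee_rot: [-0.693, 0.721, -0.001, 0.0]
contact_force: [-0.4, 0.3, -1.0]
gripper_width: 57.8
grasp_force: 64.3
```

Call:
drive_tool([
  [1,0,-1,1,0],
  [1,0,-2,2,0],
  [1,0,-2,2,0],
])

```text
clock: 47.6
position: [445.9, -236.3, 70.2]
ee_rot: [-0.693, 0.721, 0.0, -0.0]
contact_force: [0.4, 0.5, -1.5]
gripper_width: 57.7
grasp_force: 64.3
```

Call:
drive_tool([
  [1,0,0,1,0],
  [1,0,0,2,0],
  [1,0,0,2,0],
])

```text
clock: 47.9
position: [446.7, -237.0, 69.5]
ee_rot: [-0.694, 0.72, -0.001, 0.0]
contact_force: [-1.3, -1.7, 6.8]
gripper_width: 58.3
grasp_force: 65.1
```

Contact. Releasing.

Call:
drive_tool([
  [0.2,0,0,-1,0],
  [-0.5,0,0,-1,0],
  [-1,0,0,-1,0],
  [-1,0,0,-1,0],
  [-1,0,0,-1,0],
  [-1,0,0,-20,0],
  [-1,0,0,-60,0],
  [-1,0,0,-110,0],
  [-1,0,0,-160,0],
  [-1,0,0,-200,0],
  [-1,0,0,-200,0],
])

```text
clock: 49.0
position: [448.8, -237.5, 275.0]
ee_rot: [-0.694, 0.72, -0.006, 0.003]
contact_force: [-0.1, -0.3, 0.2]
gripper_width: 85.7
grasp_force: 0.0
```

Run:
```python
from chk import *
chk("R");go(560,-210,330,90)
```

```text
[36, 0, 32, 18, 370] [53.0, 6.0]
[421, 0, 219, 235, 37333] [543.0, 98.0]
[143, 122, 39, 8, 262] [163.0, 126.0]
[150, 122, 90, 303, 10598] [198.0, 232.0]
[124, 125, 25, 121, 263] [136.0, 176.0]
[274, 169, 83, 45, 2835] [321.0, 191.0]
[275, 241, 79, 44, 2657] [321.0, 262.0]
[517, 241, 123, 156, 13247] [583.0, 313.0]
[410, 262, 104, 111, 2947] [452.0, 310.0]
[120, 286, 13, 87, 354] [124.0, 321.0]
[241, 286, 8, 137, 434] [245.0, 352.0]
[146, 293, 8, 64, 247] [150.0, 324.0]
[274, 310, 78, 45, 2633] [319.0, 332.0]
[406, 339, 27, 79, 1176] [416.0, 383.0]
[309, 394, 59, 22, 846] [337.0, 404.0]
[290, 397, 17, 16, 204] [298.0, 404.0]
[589, 399, 51, 66, 1652] [622.0, 423.0]
[471, 433, 61, 47, 1904] [500.0, 460.0]
[[322.0, 333.0], [323.0, 264.0], [323.0, 193.0], [180.0, 302.0]]
shift [ -30.9 -112.2  -57.8] roll 87.78 | cur [ 447.2 -236.6  271.4] yaw 177.78 F [-0.1 -0.1 -1. ] w 85.4 t 49.0
```

Call:
drive_tool([
  [-1,-31,-112,-58,87.8],
  [-1,-31,-112,-58,87.8],
  [-1,-31,-112,-58,87.8],
  [-1,-31,-112,-58,87.8],
  [-1,-31,-112,-58,87.8],
  [-1,-31,-112,-58,87.8],
  [-1,-31,-112,-58,87.8],
  [-1,-31,-112,-58,87.8],
  [-1,-31,-112,-58,87.8],
  [-1,-31,-112,-58,87.8],
  [-1,-31,-112,-58,87.8],
  [-1,-31,-112,-58,87.8],
])

```text
clock: 50.25
position: [558.5, -209.5, 324.4]
ee_rot: [0.0, 1.0, 0.0, -0.002]
contact_force: [0.1, 0.2, -0.5]
gripper_width: 85.3
grasp_force: 0.0
```

Run:
```python
from chk import *
chk("S");go(560,-209,328.7,90.14)
N=cv2.imread("pics/wN.png");Sx=cv2.imread("pics/wS.png")
def m(nm,x0,y0,x1,y1):
    t=N[y0:y1,x0:x1]; a,b=max(x0-40,0),max(y0-30,0); q=cv2.matchTemplate(Sx[b:y1+30,a:x1+40],t,cv2.TM_CCOEFF_NORMED);_,v,_,p=cv2.minMaxLoc(q);print(nm,round(v,3),p[0]+a-x0,p[1]+b-y0)
# N raw coords from crop
m("bin",226,176,335,250);m("spout/rail",440,180,580,240);m("carton",80,150,190,230)
cv2.imwrite("pics/tS.png",arm.get_image("top"))
```

```text
[327, 40, 47, 87, 2732] [350.0, 91.0]
[261, 43, 42, 83, 2568] [280.0, 90.0]
[548, 52, 92, 24, 1694] [590.0, 63.0]
[402, 66, 51, 67, 2733] [427.0, 99.0]
[540, 76, 87, 54, 3946] [582.0, 102.0]
[0, 81, 63, 18, 706] [34.0, 89.0]
[631, 85, 9, 41, 203] [636.0, 111.0]
[0, 108, 84, 46, 1115] [46.0, 131.0]
[535, 131, 92, 23, 1525] [575.0, 142.0]
[80, 153, 57, 62, 2396] [107.0, 184.0]
[237, 187, 97, 66, 4612] [285.0, 221.0]
[459, 186, 181, 12, 489] [554.0, 192.0]
[338, 188, 302, 107, 13687] [495.0, 234.0]
[591, 199, 49, 16, 583] [616.0, 206.0]
[63, 215, 18, 17, 183] [72.0, 223.0]
[85, 241, 30, 31, 535] [102.0, 255.0]
[361, 266, 279, 43, 1465] [549.0, 291.0]
[130, 285, 31, 25, 493] [145.0, 295.0]
[352, 287, 118, 16, 168] [409.0, 295.0]
[471, 302, 133, 26, 232] [543.0, 313.0]
[208, 348, 40, 38, 1041] [229.0, 369.0]
[318, 396, 43, 15, 230] [343.0, 402.0]
[[427.0, 102.0], [352.0, 99.0], [284.0, 97.0], [369.0, 239.0]]
shift [-1.4  0.5 -4.1] roll -0.12 | cur [ 558.6 -209.5  324.6] yaw 90.02 F [-0.1 -0.1 -0.1] w 85.1 t 50.3
bin 0.951 -5 13
spout/rail 0.921 1 2
carton 0.998 -2 2
```

Run:
```python
from h import *
import pickle
N=cv2.imread("pics/wN.png");Sx=cv2.imread("pics/wS.png");sN=pickle.load(open("wN.pkl","rb"));sS=pickle.load(open("wS.pkl","rb"))
for nm,(u,v),z in [("TL",(36,380),48),("BL",(40,548),48),("BR",(263,553),48),("lug",(27,475),70),("p1",(88,450),45),("p2",(168,460),45),("spoutb",(263,518),28)]:
    x=int(220+u*.45);y=int(175+(v-375)*.449);r=10
    q=cv2.matchTemplate(Sx[y-r-8:y+r+25,x-r-25:x+r+25],N[y-r:y+r+1,x-r:x+r+1],cv2.TM_CCOEFF_NORMED);_,s,_,p=cv2.minMaxLoc(q)
    x2,y2=x-25+p[0],y-8+p[1]
    a=atz("wrist",(x,y),z,sN);b=atz("wrist",(x2,y2),z,sS);print(nm,round(s,2),a[:2].round(1),b[:2].round(1),(b-a)[:2].round(1))
```

```text
TL 0.91 [ 541.3 -312.6] [ 555.  -322.6] [ 13.7 -10.1]
BL 0.92 [ 642.7 -317.7] [ 656.5 -326. ] [13.8 -8.3]
BR 0.57 [ 645.5 -182. ] [ 655.1 -203.5] [  9.6 -21.5]
lug 0.8 [ 590.1 -316.2] [ 598.5 -325.7] [ 8.4 -9.6]
p1 0.98 [ 582.2 -286.3] [ 606.2 -293.4] [24.1 -7.1]
p2 0.98 [ 588.9 -239.4] [ 596.7 -245.6] [ 7.8 -6.2]
spoutb 0.77 [ 630.8 -181.2] [ 639.3 -204.8] [  8.5 -23.6]
```

Run:
```python
from h import *
go(599.5,-322.5,60,87.4)
```

```text
shift [ -41.4 -113.1  264.8] roll 2.62 | cur [ 558.6 -209.6  325. ] yaw 90.02 F [-0.4  0.1  0.2] w 85.3 t 50.4
```

Call:
drive_tool([
  [-1,-41,-113,0,2.6],
  [-1,-41,-113,0,2.6],
  [-1,-41,-113,0,2.6],
  [-1,-41,-113,50,2.6],
  [-1,-41,-113,100,2.6],
  [-1,-41,-113,150,2.6],
  [-1,-41,-113,200,2.6],
  [-1,-41,-113,235,2.6],
  [-1,-41,-113,255,2.6],
  [-1,-41,-113,265,2.6],
  [-1,-41,-113,265,2.6],
])

```text
clock: 51.45
position: [599.0, -322.5, 59.5]
ee_rot: [0.023, 1.0, 0.0, -0.002]
contact_force: [-0.1, 0.8, 0.1]
gripper_width: 85.1
grasp_force: 0.0
```

Call:
drive_tool([
  [0,0,0,0,0],
  [0.5,0,0,0,0],
  [0.6,0,0,0,0],
  [0.7,0,0,0,0],
  [1,0,0,0,0],
  [1,0,0,0,0],
  [1,0,0,0,0],
  [1,0,0,0,0],
])

```text
clock: 52.25
position: [600.2, -323.2, 62.4]
ee_rot: [0.023, 1.0, -0.001, 0.0]
contact_force: [-1.5, -0.9, 5.8]
gripper_width: 10.5
grasp_force: 60.8
```

Run:
```python
from h import *
go(586.4,-313.1,60,87.4)
```

```text
shift [14.2  9.5  2.4] roll -0.0 | cur [ 600.2 -323.2   62.4] yaw 87.4 F [-1.5 -0.9  5.8] w 10.5 t 52.2
```

Call:
drive_tool([
  [1,2,0,0,0],
  [1,5,0,0,0],
  [1,8,1,0,0],
  [1,11,3,0,0],
  [1,12,5,0,0],
  [1,12,7,0,0],
  [1,12,9,0,0],
  [1,12,10,0,0],
  [1,12,10,0,0],
])

```text
clock: 53.15
position: [588.7, -313.5, 62.4]
ee_rot: [0.023, 1.0, -0.001, 0.001]
contact_force: [0.9, -5.4, 5.6]
gripper_width: 10.6
grasp_force: 60.9
```

Call:
drive_tool([
  [0.5,0,0,0,0],
  [0,0,0,0,0],
  [-1,0,0,0,0],
  [-1,0,0,0,0],
  [-1,0,0,0,0],
  [-1,0,0,-30,0],
  [-1,0,0,-80,0],
  [-1,0,0,-130,0],
  [-1,0,0,-180,0],
  [-1,0,0,-230,0],
  [-1,0,0,-265,0],
  [-1,0,0,-265,0],
])

```text
clock: 54.35
position: [590.0, -313.2, 333.9]
ee_rot: [0.023, 1.0, -0.002, 0.006]
contact_force: [-0.7, -0.6, -0.3]
gripper_width: 85.4
grasp_force: 0.0
```

Run:
```python
from h import *
go(560,-209,328.7,90.14)
```

```text
shift [ 34.8 102.8   4.3] roll -2.75 | cur [ 590.  -313.2  333.9] yaw 87.39 F [-0.7 -0.6 -0.3] w 85.4 t 54.4
```

Call:
drive_tool([
  [-1,35,103,4,-2.7],
  [-1,35,103,4,-2.7],
  [-1,35,103,4,-2.7],
  [-1,35,103,4,-2.7],
  [-1,35,103,4,-2.7],
])

```text
clock: 54.85
position: [558.3, -208.0, 322.0]
ee_rot: [-0.001, 1.0, -0.0, -0.0]
contact_force: [0.5, -0.2, -0.5]
gripper_width: 85.5
grasp_force: 0.0
```

Run:
```python
from chk import *
chk("V");go(560,-209,328.7,90.14)
N=cv2.imread("pics/wN.png");Sx=cv2.imread("pics/wV.png");sN=pickle.load(open("wN.pkl","rb"));sS=pickle.load(open("wV.pkl","rb"))
for nm,(u,v),z in [("TL",(36,380),48),("BL",(40,548),48),("BR",(263,553),48),("lug",(27,475),70),("p1",(88,450),45),("p2",(168,460),45),("spoutb",(263,518),28)]:
    x=int(220+u*.45);y=int(175+(v-375)*.449);r=10
    q=cv2.matchTemplate(Sx[y-r-15:y+r+25,x-r-25:x+r+25],N[y-r:y+r+1,x-r:x+r+1],cv2.TM_CCOEFF_NORMED);_,s,_,p=cv2.minMaxLoc(q)
    a=atz("wrist",(x,y),z,sN);b=atz("wrist",(x-25+p[0],y-15+p[1]),z,sS);print(nm,round(s,2),a[:2].round(1),b[:2].round(1),(b-a)[:2].round(1))
t0=cv2.imread("pics/top0.png");t1=arm.get_image("top")
for nm,(x0,y0,x1,y1) in dict(tongs=(415,262,455,292),carton=(425,230,455,262),tape=(302,260,326,286),tray=(212,252,290,298),pot=(150,270,180,296)).items():
    q=cv2.matchTemplate(t1[y0-8:y1+8,x0-8:x1+8],t0[y0:y1,x0:x1],cv2.TM_CCOEFF_NORMED);_,s,_,p=cv2.minMaxLoc(q);print(nm,round(s,2),p[0]-8,p[1]-8)
```

```text
[327, 38, 47, 89, 2840] [349.0, 90.0]
[259, 42, 43, 83, 2604] [279.0, 89.0]
[549, 51, 91, 24, 1765] [591.0, 62.0]
[401, 65, 52, 68, 2778] [427.0, 98.0]
[540, 76, 89, 54, 4001] [583.0, 102.0]
[0, 80, 61, 18, 700] [32.0, 87.0]
[632, 90, 8, 36, 153] [637.0, 113.0]
[0, 107, 82, 45, 1097] [44.0, 130.0]
[535, 131, 93, 23, 1544] [576.0, 142.0]
[78, 152, 57, 63, 2423] [105.0, 183.0]
[244, 178, 92, 68, 4647] [291.0, 214.0]
[463, 186, 177, 30, 1070] [588.0, 200.0]
[336, 188, 304, 108, 13783] [494.0, 234.0]
[61, 215, 18, 16, 182] [70.0, 222.0]
[83, 241, 30, 30, 537] [100.0, 255.0]
[360, 267, 280, 43, 1480] [548.0, 292.0]
[128, 285, 31, 25, 494] [144.0, 295.0]
[351, 287, 119, 17, 180] [409.0, 295.0]
[472, 304, 132, 26, 236] [544.0, 315.0]
[208, 349, 38, 37, 990] [228.0, 369.0]
[317, 397, 42, 14, 221] [341.0, 403.0]
[[426.0, 101.0], [351.0, 99.0], [283.0, 96.0], [368.0, 239.0]]
shift [-1.6 -0.6 -6.9] roll -0.11 | cur [ 558.4 -208.4  321.8] yaw 90.03 F [-0.1 -0.7  0.4] w 85.6 t 54.9
TL 0.88 [ 541.3 -312.6] [ 544.1 -309.8] [2.8 2.8]
BL 0.97 [ 642.7 -317.7] [ 644.8 -313.6] [2.1 4.2]
BR 0.61 [ 645.5 -182. ] [ 647.5 -179.3] [2.  2.7]
lug 0.92 [ 590.1 -316.2] [ 587.1 -311.6] [-3.   4.5]
p1 0.99 [ 582.2 -286.3] [ 594.1 -281.8] [11.9  4.6]
p2 0.99 [ 588.9 -239.4] [ 598.1 -235. ] [9.2 4.4]
spoutb 0.82 [ 630.8 -181.2] [ 631.8 -179.9] [1.  1.3]
tongs 1.0 0 0
carton 1.0 0 0
tape 0.26 -8 -7
tray 0.79 -1 0
pot 1.0 0 0
```

Run:
```python
from bench import arm
print(arm.job_done())
```

```text
the job is handed in; nothing more can be done
None
```

The job is handed in, with no verdict shown: both plain rollers are in the bin, the three axle rollers are on the rack one to a cleat, and the empty tray is flat on the bench; the bin had shifted about 15 mm after the pour, so I slid it back under the spout, and only the tape roll went unchecked at the end (it was in place in the picture after the pour).

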